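# Make up the fittings kits for two packing cases

### The job

Make up the fittings kits for two packing cases. Larger tray (case on wheels): the long grab handle in the long bay, the castor in the larger of the other two bays and the levelling foot in the smaller one; smaller tray (lifting crate): the short grab handle in the long bay and the lifting eye in the empty square bay beside the washers. Set each fitting down gently, standing on its base as it stands now and flat on the floor of its bay, and leave the brush and the tape measure where they are.

Things in the scene. Friction and masses are not known exactly. Their poses are not given: they have to be found in the camera images.
- handle_long_bar (a point): The LONG bow grab handle: bare steel, standing on two square feet (24 x 24 x 5 mm). 138 mm long over the feet, 24 wide, 48 high; round bar 12 mm thick. Point: middle of the bar's straight top run, 42 mm above the feet's underside. Own y runs along the bar, x across it (fingers close along x), z up.
- handle_short_bar (a point): The SHORT bow grab handle: same make, 84 mm long over the feet, 24 wide, 48 high; round bar 12 mm thick. Point: middle of the bar's straight top run, 42 mm above the feet's underside. Own y runs along the bar, x across it (fingers close along x), z up.
- castor_mid (a point): Fixed castor standing wheel-up on its steel mounting plate (72 mm along own y, 48 along own x, 4 thick). Black wheel 44 mm across between two flat steel cheeks, 28 mm over the cheeks (34 over the axle heads); 62 mm high. Point: the wheel's centre, 40 mm above the plate's underside. Axle along own x (fingers close along x on the cheeks), z up.
- foot_stud (a point): Levelling foot standing on its round black rubber pad: pad 40 mm across, steel hub, hex nut 22 mm across at 20 to 28 mm height, upright steel stud 12 mm thick, 61 mm high over all. Point: on the stud's axis, 42 mm above the pad's underside. Own z up; round, the stud may be grasped from any side.
- eye_ring (a point): Steel lifting eye nut standing on its round collar (38 mm across, 13 high), with a closed ring upright on it: ring 50 mm across outside, 24 inside, 13 thick, top 57.5 mm up. Point: on the upright centre line, in the ring's hole, 40 mm above the collar's underside. Own y lies in the ring's plane, x along its thickness (fingers close along x), z up.
- tray_large: LARGER kit tray, 134 (x) x 174 (y) mm, three empty bays. Fixed; wooden rim and dividers 6 thick, 22 high over all; dark floor 6 thick. Origin: centre of underside, on the bench; z up. Long bay 46 (x) x 162 (y), centre x +38, y 0. Larger of the other two 70 x 94, centre x -26, y -34. Smaller 70 x 62, centre x -26, y +50.
- tray_small: SMALLER kit tray, 124 (x) x 120 (y) mm, three bays, one already holding washers. Fixed; wooden rim and dividers 6 thick, 22 high over all; dark floor 6 thick. Origin: centre of underside, on the bench; z up. Long bay 46 (x) x 108 (y), centre x +33, y 0. Empty square bay 60 x 60, centre x -26, y -24. Washer bay centre x -26, y +33.
- brush_mid (a point): Bystander: wooden bench brush with black bristles, lying bristles down, 267 mm long along its own x (centred on this point), 42 wide, 60 high. Point 33 mm above the bench.
- tape_mid (a point): Bystander: grey tape measure, 70 (x) x 36 (y) x 66 mm, with a 13 mm steel tongue at -x. Point at its centre, 33 mm above the bench.
Mind the look-alikes: they are no part of the job. Leave any green or red look-alike of the part that bears foot_stud alone. Leave any pink look-alike of the part that bears handle_short_bar alone.

How it is judged:
At the end, for the whole second after the job is handed in: Each of the five fittings is inside its own bay (its point within 17 mm of the bay's centre across the tray; along the tray within 17 mm for castor and eye, 18 mm for the handles, 21 mm for the foot), flat on the bay floor (height within 4 mm), upright within 0.1 rad, released and at rest (x of handle_long_bar in the frame of tray_large between 0.021 and 0.055 m and y of handle_long_bar in the frame of tray_large between -0.018 and 0.018 m and z of handle_long_bar in the frame of tray_large between 0.044 and 0.052 m and angle between each of handle_long_bar, castor_mid, foot_stud, handle_short_bar, eye_ring's own z axis and vertical below 0.1 rad and linear speed of each of handle_long, castor, foot, handle_short, eye below 0.02 m/s and angular speed of each of handle_long, castor, foot, handle_short, eye below 0.2 rad/s and x of castor_mid in the frame of tray_large between -0.043 and -0.009 m and y of castor_mid in the frame of tray_large between -0.051 and -0.017 m and z of castor_mid in the frame of tray_large between 0.042 and 0.05 m and x of foot_stud in the frame of tray_large between -0.043 and -0.009 m and y of foot_stud in the frame of tray_large between 0.029 and 0.071 m and z of foot_stud in the frame of tray_large between 0.044 and 0.052 m and x of handle_short_bar in the frame of tray_small between 0.016 and 0.05 m and y of handle_short_bar in the frame of tray_small between -0.018 and 0.018 m and z of handle_short_bar in the frame of tray_small between 0.044 and 0.052 m and x of eye_ring in the frame of tray_small between -0.043 and -0.009 m and y of eye_ring in the frame of tray_small between -0.041 and -0.007 m and z of eye_ring in the frame of tray_small between 0.042 and 0.05 m); the robot touches nothing.
It fails at once if the bench brush or the tape measure is knocked out of its place (more than 20 mm) (distance of any of brush_mid, tape_mid from where it was at the start of the episode above 0.02 m).
It fails at once if a fitting is dropped or thrown: it moves faster than 0.8 m/s (a fall of about 33 mm) with no finger on it ((linear speed of handle_long above 0.8 m/s and contact force between the fingers and handle_long below 0.05 N) or (linear speed of handle_short above 0.8 m/s and contact force between the fingers and handle_short below 0.05 N) or (linear speed of castor above 0.8 m/s and contact force between the fingers and castor below 0.05 N) or (linear speed of foot above 0.8 m/s and contact force between the fingers and foot below 0.05 N) or (linear speed of eye above 0.8 m/s and contact force between the fingers and eye below 0.05 N)).
It also fails if it takes over 120 s, if anything falls off the work surface, if the arm or the gripper's body presses on something with over 40 N, if the wrist force passes 120 N, or if a joint passes its speed limit or range.

### The arm

A 6-joint arm with a two-finger parallel gripper is mounted at the origin on the work surface. World frame = base frame: x ahead of the robot, y to its left, z up, the work surface at z = 0. Lengths are in m, angles in rad, forces in N, time in s.
With the tool pointing down it reaches from about 0.25 to 0.775 m from the base axis. Payload 8.9 kg.
Tool frame: the origin (TCP) lies between the finger pads; the fingertips stand 8 mm ahead of it and the grasp point (between the pads) lies 11 mm behind it (env.finger_overhang is the distance from the TCP to the fingertips, in m); z points along the fingers, y is the line along which they close (so a half turn about z gives the same grasp; the last joint's range is limited). The gripper opens to 85 mm and grips with 20 to 120 N. Pads are 22 mm wide; open, the fingers measure 114 mm over their backs; the gripper's body (76 mm by 85 mm) begins 54 mm behind the grasp point. The pads swing forward as they close: fully open they stand 13 mm farther back than shut.
Start: joints at [-1.241, 0.291, -0.153, 1.127, 0, 1.431], TCP at [0.237, -0.468, 0.239] pointing down, gripper open.
Joint ranges: [-2.52, 2.52], [-0.91, 1.74], [-1.3, 1.37], [-1.96, 2.02], [-1.52, 1.47], [-3.14, 3.14]. Speed limits (rad/s): [2.22, 2.22, 2.79, 3.14, 3.14, 3.14].

### API

Orientations are given as a rotation vector (axis times angle).
In Python, from rig import env, vision, boxes_of, spot_point gives the robot as it stands.
- The arm moves only by the tool move_arm, never from a script. Its argument "series" is a list of rows, each an object of numbers: "hand": the opening, from 0 (shut) to 1 (fully open); "tx", "ty", "tz": the shift along the tool's x, y, z each as a share of 30 cm, from -1 to 1; "rx", "ry", "rz": the turn, a rotation vector about the tool's x, y, z each as a share of pi rad, from -1 to 1. In form: [{"hand": .., "tx": .., "ty": .., "tz": .., "rx": .., "ry": .., "rz": ..}, ...]. A call has 1 to 12 rows; each row is the pose to reach, as a shift and turn from the pose commanded when the call began, along the tool's axes at that moment, turning the shorter way round; what a row does not reach only later rows make up. A row lasts 1/12 s, in which the tool goes at most 41.7 mm and 7.16 degrees, less where a joint would pass 70% of its speed; a pose out of reach is approached as far as the arm can. A call with a number of a shift or a turn outside -1 to 1 is refused whole. A call with a gripper value outside its range is refused whole. The fingers move at their own pace and stop on an object; "newtons" is the grip in N (left out, the last holds). Time passes only in rows, so rows that repeat a pose let the fingers close. It gives the time, the measured TCP pose, the force, the opening and the grip force at its end, in the units of the state.
- env.get_state(): the state, without advancing time (a new reading comes with each control period).
- vision.snapshot(name): name is "scene" or "side" or "wrist"; returns the picture (384x512x3 uint8, red, green, blue); there is no depth.
- vision.camera_params(name): a dict with "fx", "fy", "cx", "cy" (pixels), "view" (4x4, takes a point from world to camera coordinates). Camera axes: x right, y up, looking along -z (the intrinsics and any distortion apply to the point x, -y, -z); pixel columns grow to the right and rows downward; lengths in m; the calibration is good to about 2 mm. A picture is of the moment at which its call begins: read the wrist's pose just before it. camera_params takes no time and is no camera call; for the wrist camera it gives the pose at the moment of the call.
- env.sign_off(): hands the job in; it is judged then, once.
Trained networks look in the newest picture that a camera, given by its name, has taken for a name from the list of things; names that differ only in an ending like _2 or _b are one class to them, and where a whole thing is asked for, a point or a joint stands for the part that bears it (a point fixed in the world has none). Each returns a list of dicts, best first, with "score" (0 to 1); they miss things now and then, are a little off and sometimes report something else, mostly with a low value. They report only what shows in the picture. A call takes as long as a camera call. They do not tell look-alikes from the thing itself.
- boxes_of(camera, name): "extent" ([centre column, centre row, width, height] as shares, 0 to 1, of the picture: columns of its width, rows of its height, round what is visible of it).
- spot_point(camera, name): "location" ([column, row] as shares, 0 to 1, of the picture: columns of its width, rows of its height: a listed point, or the origin of a listed thing).
The state is a dict: "t": time; "joint_positions": joint angles; "dq": joint speeds; "effort": joint torques, N m; "position": TCP position; "orientation": TCP orientation; "ft_force": force on the tool from outside, world axes, zero at the start; "torque": the same for the moment, N m; "finger_gap": finger opening in m; "grasp_force": force on a finger pad.
Only numpy, scipy, OpenCV 4.12 (cv2) and the standard library are available. Lean on these libraries where they do the work, as an engineer would, in place of code of your own. Each camera call takes 0.05 s, during which the arm holds its last target. There are 200 camera calls.

## Working session

There is one attempt and no reset: what is moved stays moved. The work goes in short steps, Python scripts to look and compute and a tool call to move; the robot and the scene stay as the last step left them, time stands still between calls to the robot, and variables do not carry over. Pictures are saved under pics/ and viewed, at most 14 in all, crops included, and the job is handed in when it is done.

Besides the shell and the picture viewer there is one more tool, called after "Call:" as a command line: name --argument value ..., lists and objects as JSON in quotes. move_arm: Moves the arm, as the interface text tells. Shift numbers are shares of 30 cm and turn numbers shares of pi rad, none past 1 either way. Its arguments: {"type":"object","properties":{"series":{"type":"array","items":{"type":"object","properties":{"hand":{"type":"number"},"tx":{"type":"number"},"ty":{"type":"number"},"tz":{"type":"number"},"rx":{"type":"number"},"ry":{"type":"number"},"rz":{"type":"number"}}}},"newtons":{"type":"number"}},"required":["series"]}

```bash
ls; mkdir -p pics; python3 - <<'E'
from rig import env, vision, boxes_of, spot_point
import cv2, numpy as np
s=env.get_state(); print(s)
for c in ["scene","side"]:
    im=vision.snapshot(c); cv2.imwrite(f"pics/{c}0.png",cv2.resize(im[:,:,::-1],(800,600),interpolation=cv2.INTER_CUBIC))
    p=vision.camera_params(c); print(c,p)
    for n in ["handle_long_bar","handle_short_bar","castor_mid","foot_stud","eye_ring","tray_large","tray_small","brush_mid","tape_mid"]:
        print(n,[(round(d["score"],2),np.round(np.array(d["location"])*[512,384],1).tolist()) for d in spot_point(c,n)[:5]])
E
```

```text
pics
{'t': 0.0, 'joint_positions': array([-1.24128502e+00,  2.91250379e-01, -1.54113780e-01,  1.12668795e+00,
        1.29570877e-05,  1.43152646e+00]), 'dq': array([-0.00264974,  0.00010784, -0.00024117,  0.0022055 , -0.00055417,
       -0.0008589 ]), 'effort': array([-9.03588480e-04, -5.37149763e+01,  3.31368041e+01,  1.60562427e-02,
       -4.96170674e-05,  1.25482483e-06]), 'position': array([ 0.23708045, -0.46795616,  0.23875251]), 'orientation': array([-3.05447201e+00, -7.29345135e-01,  1.67022866e-04]), 'ft_force': array([ 0.01387647, -0.7893815 , -0.5629853 ]), 'torque': array([0.02178862, 0.02246789, 0.00794539]), 'grasp_force': 0.0, 'finger_gap': 0.08507237232371226}
scene {'fx': 498.31509194166324, 'fy': 498.31509194166324, 'cx': 253.83850963023806, 'cy': 190.15989340832334, 'view': array([[-0.49583119,  0.86840541, -0.00484436,  0.23456558],
       [-0.67902379, -0.38421087,  0.62554672,  0.29172398],
       [ 0.5413669 ,  0.31345501,  0.78017167, -1.58700413],
       [ 0.        ,  0.        ,  0.        ,  1.        ]])}
handle_long_bar [(0.65, [187.0, 125.1])]
handle_s
[... 462 characters left out ...]
259.9738015328183, 'cy': 188.15341145148244, 'view': array([[-0.70934646, -0.70458139,  0.01981574,  0.33229772],
       [ 0.51769274, -0.50170307,  0.69302832, -0.28614786],
       [-0.47835324,  0.50185565,  0.72063797, -1.04787656],
       [ 0.        ,  0.        ,  0.        ,  1.        ]])}
handle_long_bar []
handle_short_bar [(0.77, [264.1, 261.3]), (0.57, [229.0, 231.4])]
castor_mid [(0.63, [269.8, 195.2])]
foot_stud [(0.58, [298.0, 182.0]), (0.57, [311.2, 169.6]), (0.42, [316.8, 148.6])]
eye_ring [(0.63, [209.5, 294.7])]
tray_large [(0.74, [259.3, 145.3])]
tray_small [(0.94, [183.7, 202.0]), (0.19, [311.3, 172.9])]
brush_mid [(0.76, [93.5, 252.8])]
tape_mid [(0.71, [329.7, 108.9])]
```

View pics/scene0.png

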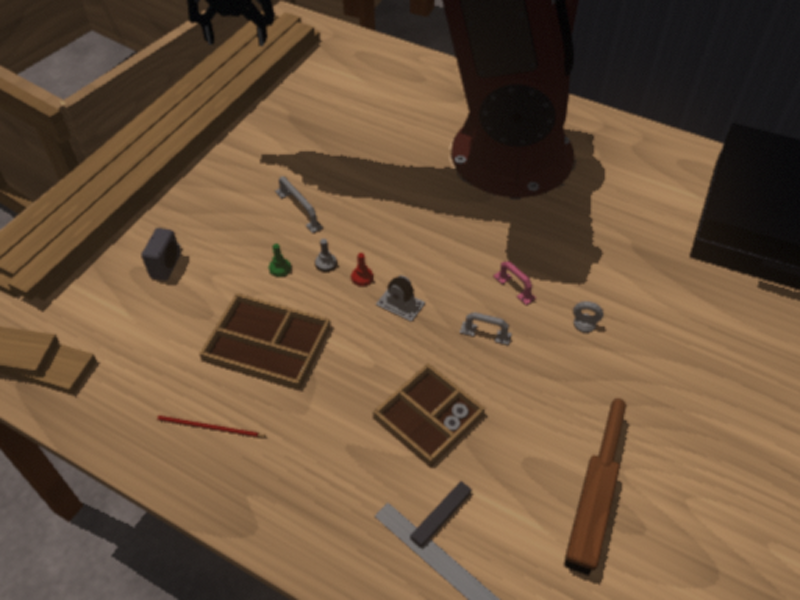

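View pics/side0.png

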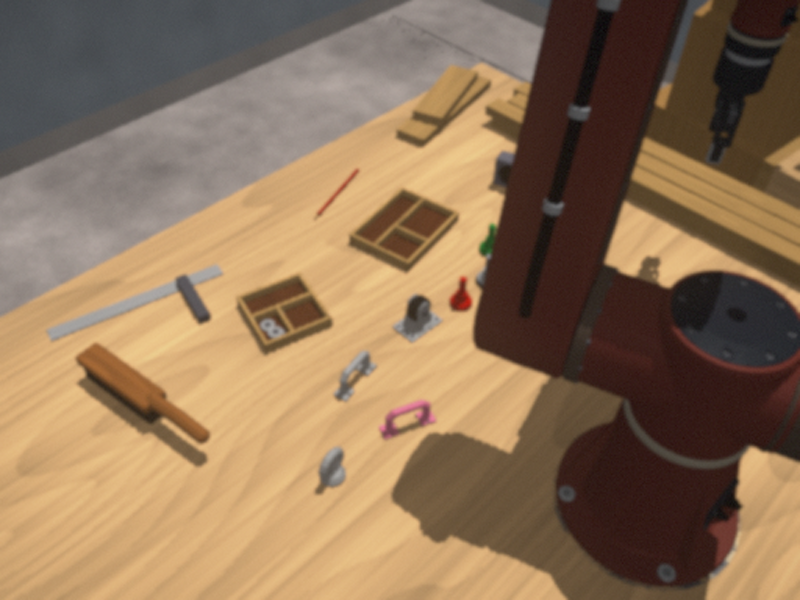

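The scene view (800 px) shows these candidates:
- **Foot:** green (279,262), steel (325,257) and red (361,270). The steel one is the target.
- **Short handle:** steel (487,327) and pink (515,282). The steel one is the target.
- **Other parts:** long handle (299,203), castor (402,298), eye (588,316).
- **Trays:** large (267,340), small (430,415), with washers at (456,416).

```bash
cat > h.py <<'E'
import numpy as np, cv2
from rig import env, vision, boxes_of, spot_point
from scipy.spatial.transform import Rotation as R
def back(p,uv,z):
    V=np.array(p["view"]);Rm=V[:3,:3];c=-Rm.T@V[:3,3]
    d=Rm.T@np.array([(uv[0]-p["cx"])/p["fx"],-(uv[1]-p["cy"])/p["fy"],-1.])
    return c+d*(z-c[2])/d[2]
def proj(p,X):
    V=np.array(p["view"]);q=V[:3,:3]@np.array(X)+V[:3,3]
    return np.array([p["cx"]+p["fx"]*q[0]/-q[2],p["cy"]-p["fy"]*q[1]/-q[2]])
def yaw(s): 
    m=R.from_rotvec(s["orientation"]).as_matrix(); return np.arctan2(m[1,0],m[0,0])
def go(xyz,yaw_deg=None,s=None):
    """shares for a tool-down pose at xyz with tool-x yaw (deg, mod 180 choice left to caller)"""
    s=s or env.get_state(); R0=R.from_rotvec(s["orientation"])
    y=np.deg2rad(yaw_deg) if yaw_deg is not None else yaw(s)
    R1=R.from_matrix([[np.cos(y),np.sin(y),0],[np.sin(y),-np.cos(y),0],[0,0,-1]])
    t=R0.inv().apply(np.array(xyz)-s["position"])/.3; r=(R0.inv()*R1).as_rotvec()/np.pi
    return np.round(t,4),np.round(r,4)
E
python3 - <<'E'
from h import *
p=vision.camera_params("scene");q=vision.camera_params("side"); k=.64
for n,a,z in [("long",(187,125.1),.042),("short",(310.1,205.1),.042),("castor",(256.3,184.3),.04),("foot",(209,157.2),.042),("eye",(379.8,199.6),.04),("TL",(169.1,223.1),0),("TS",(270.3,263.7),0),("brush",(385.8,307.7),.033),("tape",(104.3,164.4),.033)]:
    print(n,back(p,a,z).round(3))
for n,a,z in [("short",(229,231.4),.042),("castor",(269.8,195.2),.04),("eye",(209.5,294.7),.04),("TL",(259.3,145.3),0),("TS",(183.7,202),0),("brush",(93.5,252.8),.033),("foot?",(311.2,169.6),.042)]: print("side",n,back(q,a,z).round(3))
V=np.array(vision.camera_params("wrist")["view"]); C=-V[:3,:3].T@V[:3,3]
s=env.get_state(); R0=R.from_rotvec(s["orientation"])
print("wristcam in tool",R0.inv().apply(C-s["position"]).round(3),"\n",(V[:3,:3]@R0.as_matrix()).round(3),vision.camera_params("wrist")["fx"])
E
```

```text
long [ 0.354 -0.292  0.042]
short [0.441 0.147 0.042]
castor [ 0.448 -0.007  0.04 ]
foot [ 0.429 -0.167  0.042]
eye [0.335 0.295 0.04 ]
TL [ 0.643 -0.155  0.   ]
TS [0.619 0.13  0.   ]
brush [0.609 0.414 0.033]
tape [ 0.587 -0.409  0.033]
side short [0.433 0.142 0.042]
side castor [ 0.449 -0.015  0.04 ]
side eye [0.336 0.289 0.04 ]
side TL [ 0.638 -0.168  0.   ]
side TS [0.616 0.138 0.   ]
side brush [0.611 0.405 0.033]
side foot? [ 0.435 -0.164  0.042]
wristcam in tool [ 0.074  0.001 -0.134] 
 [[ 0.     1.    -0.   ]
 [ 0.956 -0.     0.294]
 [ 0.294 -0.    -0.956]] 327.84254820657196
```

```bash
python3 - <<'E'
from h import *
print(go([.42,0,.38],180))
E
```

```text
(array([ 1.2489, -1.1174, -0.469 ]), array([ 0.    , -0.    , -0.8508]))
```

Call:
move_arm --series '[{"tz": -0.47, "tx": 0.1, "ty": -0.1, "rz": -0.05, "hand": 1}, {"tz": -0.47, "tx": 0.2, "ty": -0.2, "rz": -0.1}, {"tx": 1, "ty": -0.9, "tz": -0.47, "rz": -0.43}, {"tx": 1, "ty": -0.9, "tz": -0.47, "rz": -0.43}, {"tx": 1, "ty": -0.9, "tz": -0.47, "rz": -0.43}, {"tx": 1, "ty": -0.9, "tz": -0.47, "rz": -0.43}, {"tx": 1, "ty": -0.9, "tz": -0.47, "rz": -0.43}, {"tx": 1, "ty": -0.9, "tz": -0.47, "rz": -0.43}, {"tx": 1, "ty": -0.9, "tz": -0.47, "rz": -0.43}, {"tx": 1, "ty": -0.9, "tz": -0.47, "rz": -0.43}, {"tx": 1, "ty": -0.9, "tz": -0.47, "rz": -0.43}, {"tx": 1, "ty": -0.9, "tz": -0.47, "rz": -0.43}]'

```text
validation failed for argument at $.se...
```

```bash
python3 - <<'E'
from h import *
print(go([.42,0,.38],180))
E
```

```text
(array([ 1.2489, -1.1174, -0.469 ]), array([ 0.    , -0.    , -0.8508]))
```

Call:
move_arm --series '[{"hand": 1, "tx": 0.1, "ty": -0.1, "tz": -0.47, "rx": 0, "ry": 0, "rz": -0.05}, {"hand": 1, "tx": 0.2, "ty": -0.2, "tz": -0.47, "rx": 0, "ry": 0, "rz": -0.1}, {"hand": 1, "tx": 1, "ty": -0.9, "tz": -0.47, "rx": 0, "ry": 0, "rz": -0.43}, {"hand": 1, "tx": 1, "ty": -0.9, "tz": -0.47, "rx": 0, "ry": 0, "rz": -0.43}, {"hand": 1, "tx": 1, "ty": -0.9, "tz": -0.47, "rx": 0, "ry": 0, "rz": -0.43}, {"hand": 1, "tx": 1, "ty": -0.9, "tz": -0.47, "rx": 0, "ry": 0, "rz": -0.43}, {"hand": 1, "tx": 1, "ty": -0.9, "tz": -0.47, "rx": 0, "ry": 0, "rz": -0.43}, {"hand": 1, "tx": 1, "ty": -0.9, "tz": -0.47, "rx": 0, "ry": 0, "rz": -0.43}, {"hand": 1, "tx": 1, "ty": -0.9, "tz": -0.47, "rx": 0, "ry": 0, "rz": -0.43}, {"hand": 1, "tx": 1, "ty": -0.9, "tz": -0.47, "rx": 0, "ry": 0, "rz": -0.43}, {"hand": 1, "tx": 1, "ty": -0.9, "tz": -0.47, "rx": 0, "ry": 0, "rz": -0.43}, {"hand": 1, "tx": 1, "ty": -0.9, "tz": -0.47, "rx": 0, "ry": 0, "rz": -0.43}]'

```text
t: 2.0
position: [0.3846, -0.0863, 0.3818]
orientation: [1.911, 2.491, 0.004]
ft_force: [-0.2, 0.3, -0.0]
finger_gap: 0.0857
grasp_force: 0.0
```

```bash
python3 - <<'E'
from h import *
print(go([.42,0,.38],180), env.get_state()["joint_positions"])
E
```

```text
(array([0.2473, 0.1884, 0.0067]), array([ 0.0009,  0.0006, -0.4165])) [-0.40857873 -0.00722907 -0.13672837  1.43893351  0.00223633  0.89993593]
```

Call:
move_arm --series '[{"hand": 1, "tx": 0.25, "ty": 0.19, "tz": 0, "rx": 0, "ry": 0, "rz": -0.417}, {"hand": 1, "tx": 0.25, "ty": 0.19, "tz": 0, "rx": 0, "ry": 0, "rz": -0.417}, {"hand": 1, "tx": 0.25, "ty": 0.19, "tz": 0, "rx": 0, "ry": 0, "rz": -0.417}, {"hand": 1, "tx": 0.25, "ty": 0.19, "tz": 0, "rx": 0, "ry": 0, "rz": -0.417}, {"hand": 1, "tx": 0.25, "ty": 0.19, "tz": 0, "rx": 0, "ry": 0, "rz": -0.417}, {"hand": 1, "tx": 0.25, "ty": 0.19, "tz": 0, "rx": 0, "ry": 0, "rz": -0.417}, {"hand": 1, "tx": 0.25, "ty": 0.19, "tz": 0, "rx": 0, "ry": 0, "rz": -0.417}, {"hand": 1, "tx": 0.25, "ty": 0.19, "tz": 0, "rx": 0, "ry": 0, "rz": -0.417}, {"hand": 1, "tx": 0.25, "ty": 0.19, "tz": 0, "rx": 0, "ry": 0, "rz": -0.417}, {"hand": 1, "tx": 0.25, "ty": 0.19, "tz": 0, "rx": 0, "ry": 0, "rz": -0.417}, {"hand": 1, "tx": 0.25, "ty": 0.19, "tz": 0, "rx": 0, "ry": 0, "rz": -0.417}, {"hand": 1, "tx": 0.25, "ty": 0.19, "tz": 0, "rx": 0, "ry": 0, "rz": -0.417}]'

```text
t: 3.0
position: [0.4196, -0.0053, 0.3803]
orientation: [0.015, 3.142, -0.0]
ft_force: [-0.2, -0.3, -1.0]
finger_gap: 0.0855
grasp_force: 0.0
```

```bash
python3 - <<'E'
from h import *
p=vision.camera_params("wrist")
im=vision.snapshot("wrist"); cv2.imwrite("pics/w0.png",cv2.resize(im[:,:,::-1],(800,600),interpolation=cv2.INTER_CUBIC))
import pickle; pickle.dump((p,im),open("w0.pkl","wb"))
print(env.get_state()["joint_positions"],yaw(env.get_state()))
for n,z in [("handle_long_bar",.042),("handle_short_bar",.042),("castor_mid",.04),("foot_stud",.042),("eye_ring",.04),("tray_large",0),("tray_small",0)]:
    print(n,[(round(d["score"],2),(np.array(d["location"])*[800,600]).round().tolist(),back(p,np.array(d["location"])*[512,384],z)[:2].round(3).tolist()) for d in spot_point("wrist",n)[:4]])
E
```

```text
[-1.87150493e-01  4.56846079e-02 -8.62729135e-02  1.43870867e+00
 -7.14022517e-06 -1.73770735e-01] 3.128212897471464
handle_long_bar [(0.83, [76.0, 149.0], [0.35, -0.295])]
handle_short_bar [(0.93, [563.0, 235.0], [0.431, 0.143]), (0.56, [572.0, 106.0], [0.319, 0.142])]
castor_mid [(0.86, [403.0, 251.0], [0.446, -0.005])]
foot_stud [(0.91, [309.0, 232.0], [0.427, -0.093]), (0.74, [225.0, 235.0], [0.429, -0.171]), (0.7, [162.0, 290.0], [0.481, -0.237])]
eye_ring [(0.63, [735.0, 121.0], [0.332, 0.287])]
tray_large [(0.55, [269.0, 402.0], [0.626, -0.158])]
tray_small [(0.73, [533.0, 391.0], [0.615, 0.138])]
```

View pics/w0.png

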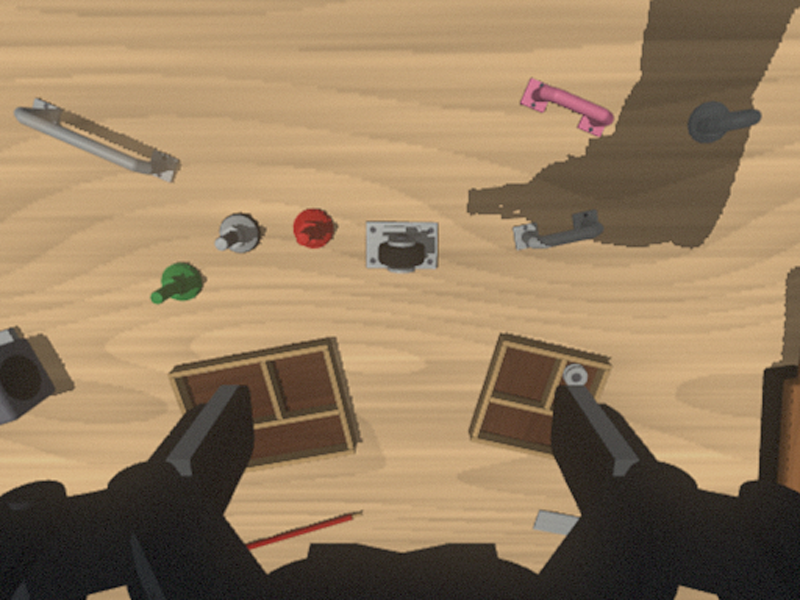

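The wrist view confirms:
- **Feet:** steel at (237,233) lies between red (313,228) and green (182,283).
- **Short handle:** steel at (560,232), pink at (567,105).
- **Trays:** both have their long bays towards +x. The large tray's bigger bay is on the left (-y), and the washers (575,376) are on the small tray's +y side.

Next I'll get the headings.

```bash
python3 - <<'E'
from h import *
import pickle
p,im=pickle.load(open("w0.pkl","rb")); k=.64
def b(u,v,z): return back(p,(u*k,v*k),z)[:2]
def seg(n,a,c,z):
    A,B=b(*a,z),b(*c,z); d=B-A; print(n,"mid",((A+B)/2).round(3),"len",np.hypot(*d).round(3),"dir",np.degrees(np.arctan2(d[1],d[0])).round(1))
seg("long bar",(20,116),(150,168),.042); seg("long feet",(44,105),(168,174),.004)
seg("short feet",(524,237),(586,221),.004); seg("castor plate",(367,245),(438,246),.004)
seg("TL top edge",(172,372),(333,338),.022); seg("TL right",(333,338),(357,450),.022)
seg("TS top",(502,335),(610,360),.022); seg("TS left",(502,335),(470,437),.022)
# tray centres from corner + edge dirs
def tray(c0,c1,L,W):
    A,B=b(*c0,.022),b(*c1,.022); y=(B-A)/np.hypot(*(B-A)); x=np.array([y[1],-y[0]]); return (A+B)/2+x*W/2, np.degrees(np.arctan2(x[1],x[0]))
print(tray((172,372),(333,338),.174,.134),tray((502,335),(610,360),.12,.124))
C=cv2.resize(im[40:180,320:500,::-1],None,fx=3.3,fy=3.3,interpolation=cv2.INTER_CUBIC); C=C.astype(float)*1.7; cv2.imwrite("pics/c0.png",C.clip(0,255).astype(np.uint8))
print(go([.36,-.29,.17],68))
E
```

```text
long bar mid [ 0.345 -0.285] len 0.116 dir 67.1
long feet mid [ 0.343 -0.287] len 0.125 dir 59.2
short feet mid [0.433 0.147] len 0.063 dir 104.4
castor plate mid [ 0.448 -0.006] len 0.072 dir 88.7
TL top edge mid [ 0.559 -0.164] len 0.176 dir 102.2
TL right mid [ 0.607 -0.068] len 0.135 dir 8.6
TS top mid [0.553 0.153] len 0.118 dir 75.7
TS left mid [0.599 0.081] len 0.123 dir -13.8
(array([ 0.62465237, -0.15018581]), np.float64(12.15695556734969)) (array([0.6135036 , 0.13758364]), np.float64(-14.252150694436681))
(array([ 0.1868, -0.9517,  0.7011]), array([0.    , 0.    , 0.6182]))
```

View pics/c0.png

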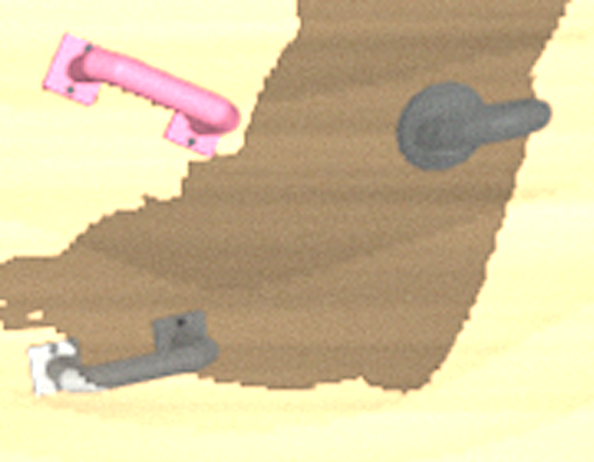

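Call:
move_arm --series '[{"hand": 1, "tx": 0.19, "ty": -0.95, "tz": 0.5, "rx": 0, "ry": 0, "rz": 0.62}, {"hand": 1, "tx": 0.19, "ty": -0.95, "tz": 0.5, "rx": 0, "ry": 0, "rz": 0.62}, {"hand": 1, "tx": 0.19, "ty": -0.95, "tz": 0.5, "rx": 0, "ry": 0, "rz": 0.62}, {"hand": 1, "tx": 0.19, "ty": -0.95, "tz": 0.5, "rx": 0, "ry": 0, "rz": 0.62}, {"hand": 1, "tx": 0.19, "ty": -0.95, "tz": 0.5, "rx": 0, "ry": 0, "rz": 0.62}, {"hand": 1, "tx": 0.19, "ty": -0.95, "tz": 0.5, "rx": 0, "ry": 0, "rz": 0.62}, {"hand": 1, "tx": 0.19, "ty": -0.95, "tz": 0.6, "rx": 0, "ry": 0, "rz": 0.62}, {"hand": 1, "tx": 0.19, "ty": -0.95, "tz": 0.7, "rx": 0, "ry": 0, "rz": 0.62}, {"hand": 1, "tx": 0.19, "ty": -0.95, "tz": 0.7, "rx": 0, "ry": 0, "rz": 0.62}, {"hand": 1, "tx": 0.19, "ty": -0.95, "tz": 0.7, "rx": 0, "ry": 0, "rz": 0.62}, {"hand": 1, "tx": 0.19, "ty": -0.95, "tz": 0.7, "rx": 0, "ry": 0, "rz": 0.62}, {"hand": 1, "tx": 0.19, "ty": -0.95, "tz": 0.7, "rx": 0, "ry": 0, "rz": 0.62}]'

```text
t: 4.4
position: [0.3587, -0.2896, 0.1695]
orientation: [-2.163, -2.276, -0.0]
ft_force: [-0.0, 0.8, -0.5]
finger_gap: 0.0853
grasp_force: 0.0
```

Call:
move_arm --series '[{"hand": 1, "tx": 0, "ty": 0, "tz": 0, "rx": 0, "ry": 0, "rz": 0.15}, {"hand": 1, "tx": 0, "ty": 0, "tz": 0, "rx": 0, "ry": 0, "rz": 0.15}, {"hand": 1, "tx": 0, "ty": 0, "tz": 0, "rx": 0, "ry": 0, "rz": 0.15}, {"hand": 1, "tx": 0, "ty": 0, "tz": 0, "rx": 0, "ry": 0, "rz": 0.15}, {"hand": 1, "tx": 0, "ty": 0, "tz": 0, "rx": 0, "ry": 0, "rz": 0.15}]'

```text
t: 4.82
position: [0.3593, -0.2896, 0.1703]
orientation: [-2.633, -1.713, 0.0]
ft_force: [-0.2, -0.2, 0.6]
finger_gap: 0.0852
grasp_force: 0.0
```

```bash
cat > look.py <<'E'
import sys
from h import *
import pickle
name,obj,z=sys.argv[1],sys.argv[2],float(sys.argv[3])
s=env.get_state(); p=vision.camera_params("wrist"); im=vision.snapshot("wrist"); pickle.dump((p,im),open(name+".pkl","wb"))
cv2.imwrite(f"pics/{name}.png",cv2.resize(im[:,:,::-1],(800,600),interpolation=cv2.INTER_CUBIC))
print("tcp",s["position"].round(4),"yaw",np.degrees(yaw(s)).round(1),"tilt",R.from_rotvec(s["orientation"]).as_matrix()[:2,2].round(3))
print([(round(d["score"],2),(np.array(d["location"])*[800,600]).round().tolist(),back(p,np.array(d["location"])*[512,384],z)[:2].round(4).tolist()) for d in spot_point("wrist",obj)[:4]])
E
python3 look.py w1 handle_long_bar .042
```

```text
tcp [ 0.3593 -0.2896  0.1703] yaw 66.1 tilt [-0.  0.]
[]
```

View pics/w1.png

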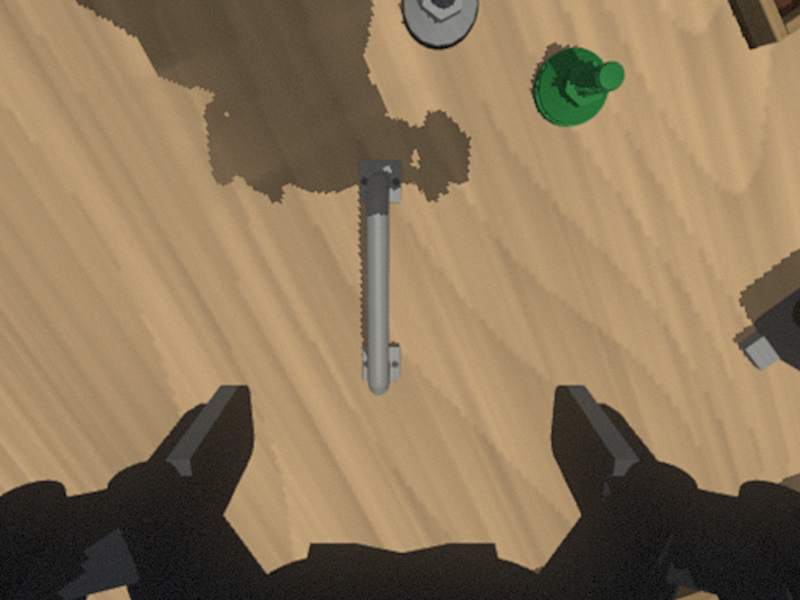

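```bash
python3 - <<'E'
from h import *
import pickle
p,im=pickle.load(open("w1.pkl","rb")); k=.64
A=back(p,(377*k,175*k),.044);B=back(p,(379*k,390*k),.044);print(A,B,np.hypot(*(B-A)[:2]))
A2=back(p,(380.5*k,160*k),.005);B2=back(p,(381*k,382*k),.005);print(A2,B2,np.hypot(*(B2-A2)[:2]))
d=A-B;y=np.degrees(np.arctan2(d[1],d[0]));print(y)
m=(A+B)/2;print(m); print(go([m[0],m[1],.031],y))
E
```

```text
[ 0.37047589 -0.23330839  0.044     ] [ 0.32209695 -0.34121194  0.044     ] 0.1182526911349081
[ 0.37299575 -0.22826787  0.005     ] [ 0.31566501 -0.35437734  0.005     ] 0.1385294610814741
65.85075206276326
[ 0.34628642 -0.28726017  0.044     ]
(array([-0.0103, -0.0427,  0.4643]), array([ 0.    , -0.    ,  0.0039]))
```

Call:
move_arm --newtons 40 --series '[{"hand": 0.7, "tx": -0.015, "ty": -0.043, "tz": 0.14, "rx": 0, "ry": 0, "rz": 0}, {"hand": 0.5, "tx": -0.015, "ty": -0.043, "tz": 0.27, "rx": 0, "ry": 0, "rz": 0}, {"hand": 0.5, "tx": -0.015, "ty": -0.043, "tz": 0.37, "rx": 0, "ry": 0, "rz": 0}, {"hand": 0.5, "tx": -0.015, "ty": -0.043, "tz": 0.43, "rx": 0, "ry": 0, "rz": 0}, {"hand": 0.5, "tx": -0.015, "ty": -0.043, "tz": 0.462, "rx": 0, "ry": 0, "rz": 0}, {"hand": 0.5, "tx": -0.015, "ty": -0.043, "tz": 0.462, "rx": 0, "ry": 0, "rz": 0}, {"hand": 0, "tx": -0.015, "ty": -0.043, "tz": 0.462, "rx": 0, "ry": 0, "rz": 0}, {"hand": 0, "tx": -0.015, "ty": -0.043, "tz": 0.462, "rx": 0, "ry": 0, "rz": 0}, {"hand": 0, "tx": -0.015, "ty": -0.043, "tz": 0.462, "rx": 0, "ry": 0, "rz": 0}, {"hand": 0, "tx": -0.015, "ty": -0.043, "tz": 0.462, "rx": 0, "ry": 0, "rz": 0}, {"hand": 0, "tx": -0.015, "ty": -0.043, "tz": 0.462, "rx": 0, "ry": 0, "rz": 0}, {"hand": 0, "tx": -0.015, "ty": -0.043, "tz": 0.462, "rx": 0, "ry": 0, "rz": 0}]'

```text
t: 5.92
position: [0.3461, -0.2891, 0.0326]
orientation: [2.627, 1.719, 0.0]
ft_force: [-1.0, 0.9, 7.8]
finger_gap: 0.0106
grasp_force: 39.4
```

```bash
python3 - <<'E'
from h import *
s=env.get_state()
print(go([s["position"][0],s["position"][1],.19]),go([.64,-.15,.20],101))
E
```

```text
(array([-4.000e-04,  9.000e-04, -5.247e-01]), array([0.0005, 0.0003, 0.    ])) (array([ 0.8167,  0.7128, -0.5575]), array([ 0.0004,  0.0004, -0.1923]))
```

Call:
move_arm --series '[{"hand": 0, "tx": 0, "ty": 0, "tz": -0.08, "rx": 0, "ry": 0, "rz": 0}, {"hand": 0, "tx": 0, "ty": 0, "tz": -0.2, "rx": 0, "ry": 0, "rz": 0}, {"hand": 0, "tx": 0, "ty": 0, "tz": -0.33, "rx": 0, "ry": 0, "rz": 0}, {"hand": 0, "tx": 0.1, "ty": 0.09, "tz": -0.45, "rx": 0, "ry": 0, "rz": -0.03}, {"hand": 0, "tx": 0.2, "ty": 0.18, "tz": -0.53, "rx": 0, "ry": 0, "rz": -0.06}, {"hand": 0, "tx": 0.31, "ty": 0.27, "tz": -0.557, "rx": 0, "ry": 0, "rz": -0.09}, {"hand": 0, "tx": 0.42, "ty": 0.37, "tz": -0.557, "rx": 0, "ry": 0, "rz": -0.12}, {"hand": 0, "tx": 0.53, "ty": 0.46, "tz": -0.557, "rx": 0, "ry": 0, "rz": -0.15}, {"hand": 0, "tx": 0.64, "ty": 0.56, "tz": -0.557, "rx": 0, "ry": 0, "rz": -0.18}, {"hand": 0, "tx": 0.74, "ty": 0.645, "tz": -0.557, "rx": 0, "ry": 0, "rz": -0.192}, {"hand": 0, "tx": 0.817, "ty": 0.713, "tz": -0.557, "rx": 0, "ry": 0, "rz": -0.192}, {"hand": 0, "tx": 0.817, "ty": 0.713, "tz": -0.557, "rx": 0, "ry": 0, "rz": -0.192}]'

```text
t: 6.92
position: [0.644, -0.1463, 0.1981]
orientation: [1.995, 2.426, 0.003]
ft_force: [-2.3, -0.2, -2.7]
finger_gap: 0.0105
grasp_force: 40.0
```

```bash
python3 look.py w2 tray_large 0; python3 look.py w2 tray_small 0
```

```text
tcp [ 0.644  -0.1463  0.1981] yaw 101.2 tilt [0.002 0.001]
[(0.61, [375.0, 264.0], [0.6272, -0.156])]
tcp [ 0.6415 -0.1477  0.1978] yaw 101.1 tilt [-0.     0.001]
[]
```

View pics/w2.png

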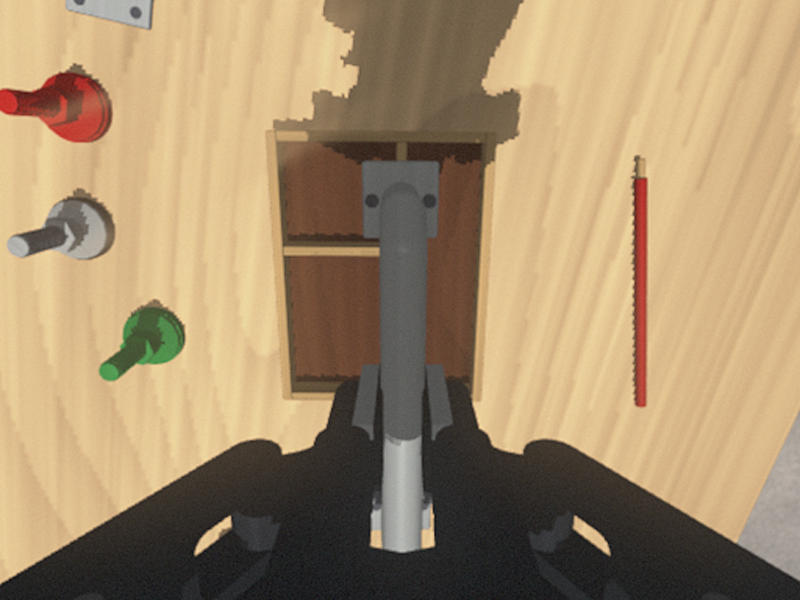

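```bash
cat > place.py <<'E'
import numpy as np
def bay(T,yw,x,y):
    a=np.radians(yw); return T+np.array([np.cos(a)*x-np.sin(a)*y,np.sin(a)*x+np.cos(a)*y])
E
python3 - <<'E'
from h import *
from place import bay
import pickle
p,im=pickle.load(open("w2.pkl","rb")); k=.64
c=np.array([back(p,(u*k,v*k),.022)[:2] for u,v in [(267,132),(495,133),(481,400),(283,399)]]); print(c.round(4))
for i in range(4):
    d=c[(i+1)%4]-c[i]; print(np.hypot(*d).round(4),np.degrees(np.arctan2(d[1],d[0])).round(1))
T=c.mean(0); dx=c[1]-c[0]+c[2]-c[3]; yw=np.degrees(np.arctan2(dx[1],dx[0])); dy=c[0]-c[3]+c[1]-c[2]; yw2=np.degrees(np.arctan2(-dy[0],dy[1])); print(T,yw,yw2)
for n,x,y in [("long",.038,0),("castor",-.026,-.034),("foot",-.026,.05)]: print(n,bay(T,yw2,x,y).round(4))
t=bay(T,yw2,.038,0); print(go([*t,.0405],yw2+90))
E
```

```text
[[ 0.5494 -0.0871]
 [ 0.6784 -0.0622]
 [ 0.7113 -0.2309]
 [ 0.5801 -0.256 ]]
0.1314 10.9
0.1718 -79.0
0.1336 -169.2
0.1717 100.3
[ 0.62980501 -0.15905133] 10.861976381546931 10.683211159961544
long [ 0.6671 -0.152 ]
castor [ 0.6106 -0.1973]
foot [ 0.595  -0.1147]
(array([-0.0266,  0.0905,  0.5256]), array([-0.0005, -0.0002,  0.0016]))
```

Call:
move_arm --series '[{"hand": 0, "tx": -0.026, "ty": 0.09, "tz": 0.1, "rx": 0, "ry": 0, "rz": 0}, {"hand": 0, "tx": -0.026, "ty": 0.09, "tz": 0.2, "rx": 0, "ry": 0, "rz": 0}, {"hand": 0, "tx": -0.026, "ty": 0.09, "tz": 0.3, "rx": 0, "ry": 0, "rz": 0}, {"hand": 0, "tx": -0.026, "ty": 0.09, "tz": 0.4, "rx": 0, "ry": 0, "rz": 0}, {"hand": 0, "tx": -0.026, "ty": 0.09, "tz": 0.45, "rx": 0, "ry": 0, "rz": 0}, {"hand": 0, "tx": -0.026, "ty": 0.09, "tz": 0.49, "rx": 0, "ry": 0, "rz": 0}, {"hand": 0, "tx": -0.026, "ty": 0.09, "tz": 0.515, "rx": 0, "ry": 0, "rz": 0}, {"hand": 0, "tx": -0.026, "ty": 0.09, "tz": 0.526, "rx": 0, "ry": 0, "rz": 0}, {"hand": 0, "tx": -0.026, "ty": 0.09, "tz": 0.526, "rx": 0, "ry": 0, "rz": 0}, {"hand": 0, "tx": -0.026, "ty": 0.09, "tz": 0.526, "rx": 0, "ry": 0, "rz": 0}]'

```text
t: 7.95
position: [0.6684, -0.1526, 0.0423]
orientation: [1.999, 2.422, 0.001]
ft_force: [-0.4, 0.2, -2.1]
finger_gap: 0.0104
grasp_force: 40.2
```

Call:
move_arm --series '[{"hand": 0, "tx": 0, "ty": 0, "tz": 0.007, "rx": 0, "ry": 0, "rz": 0}, {"hand": 0, "tx": 0, "ty": 0, "tz": 0.012, "rx": 0, "ry": 0, "rz": 0}, {"hand": 0, "tx": 0, "ty": 0, "tz": 0.012, "rx": 0, "ry": 0, "rz": 0}]'

```text
t: 8.2
position: [0.6685, -0.1524, 0.0387]
orientation: [1.998, 2.422, 0.001]
ft_force: [-1.5, -0.7, 3.0]
finger_gap: 0.0108
grasp_force: 40.7
```

Call:
move_arm --series '[{"hand": 0.35, "tx": 0, "ty": 0, "tz": 0, "rx": 0, "ry": 0, "rz": 0}, {"hand": 0.35, "tx": 0, "ty": 0, "tz": 0, "rx": 0, "ry": 0, "rz": 0}, {"hand": 0.35, "tx": 0, "ty": 0, "tz": 0, "rx": 0, "ry": 0, "rz": 0}, {"hand": 0.35, "tx": 0, "ty": 0, "tz": 0, "rx": 0, "ry": 0, "rz": 0}, {"hand": 0.35, "tx": 0, "ty": 0, "tz": -0.05, "rx": 0, "ry": 0, "rz": 0}, {"hand": 0.35, "tx": 0, "ty": 0, "tz": -0.15, "rx": 0, "ry": 0, "rz": 0}, {"hand": 0.5, "tx": 0, "ty": 0, "tz": -0.28, "rx": 0, "ry": 0, "rz": 0}, {"hand": 0.7, "tx": 0, "ty": 0, "tz": -0.4, "rx": 0, "ry": 0, "rz": 0}, {"hand": 0.7, "tx": 0, "ty": 0, "tz": -0.5, "rx": 0, "ry": 0, "rz": 0}, {"hand": 0.7, "tx": 0, "ty": 0, "tz": -0.5, "rx": 0, "ry": 0, "rz": 0}]'

```text
t: 9.03
position: [0.6709, -0.1532, 0.1948]
orientation: [1.994, 2.416, 0.006]
ft_force: [1.0, -0.7, 0.1]
finger_gap: 0.06
grasp_force: 0.0
```

```bash
python3 look.py w3 handle_long_bar .048;python3 - <<'E'
from h import *
print(go([.447,-.005,.17],90))
E
```

```text
tcp [ 0.6709 -0.1532  0.1948] yaw 100.9 tilt [ 0.01  -0.003]
[(0.86, [392.0, 272.0], [0.6658, -0.1531])]
(array([ 0.6228, -0.6323,  0.0603]), array([0.0009, 0.0004, 0.0608]))
```

View pics/w3.png

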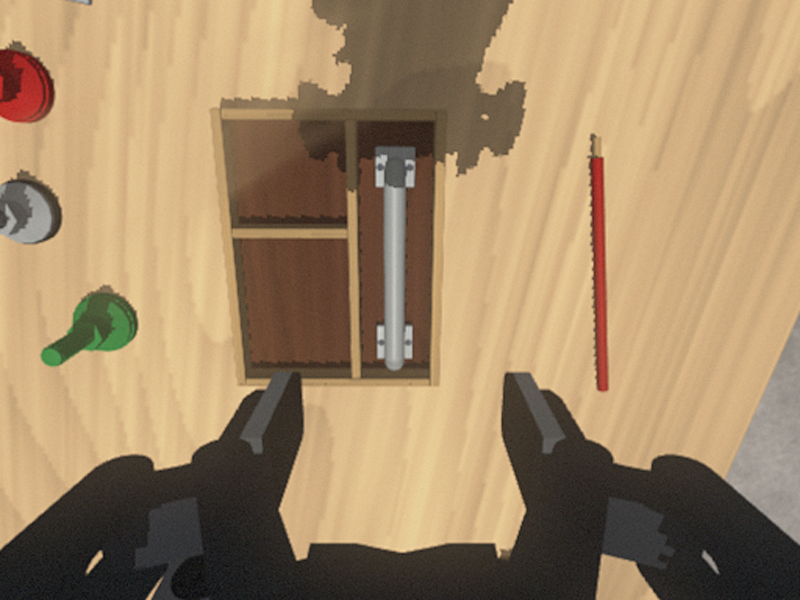

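Long handle sits centred in its bay (bar at (393,270)). On to the castor.

Call:
move_arm --series '[{"hand": 0.7, "tx": 0.62, "ty": -0.632, "tz": 0.06, "rx": 0, "ry": 0, "rz": 0.06}, {"hand": 0.7, "tx": 0.62, "ty": -0.632, "tz": 0.06, "rx": 0, "ry": 0, "rz": 0.06}, {"hand": 0.7, "tx": 0.62, "ty": -0.632, "tz": 0.06, "rx": 0, "ry": 0, "rz": 0.06}, {"hand": 0.7, "tx": 0.62, "ty": -0.632, "tz": 0.06, "rx": 0, "ry": 0, "rz": 0.06}, {"hand": 0.7, "tx": 0.62, "ty": -0.632, "tz": 0.06, "rx": 0, "ry": 0, "rz": 0.06}, {"hand": 0.7, "tx": 0.62, "ty": -0.632, "tz": 0.06, "rx": 0, "ry": 0, "rz": 0.06}, {"hand": 0.7, "tx": 0.62, "ty": -0.632, "tz": 0.06, "rx": 0, "ry": 0, "rz": 0.06}, {"hand": 0.7, "tx": 0.62, "ty": -0.632, "tz": 0.06, "rx": 0, "ry": 0, "rz": 0.06}, {"hand": 0.7, "tx": 0.62, "ty": -0.632, "tz": 0.06, "rx": 0, "ry": 0, "rz": 0.06}, {"hand": 0.7, "tx": 0.62, "ty": -0.632, "tz": 0.06, "rx": 0, "ry": 0, "rz": 0.06}]'

```text
t: 9.97
position: [0.4468, -0.0057, 0.169]
orientation: [-2.219, -2.224, 0.0]
ft_force: [0.6, 0.3, -0.2]
finger_gap: 0.0599
grasp_force: 0.0
```

```bash
python3 look.py w4 castor_mid .04
```

```text
tcp [ 0.4468 -0.0057  0.169 ] yaw 90.1 tilt [-0. -0.]
[(0.79, [401.0, 285.0], [0.4456, -0.0071])]
```

View pics/w4.png

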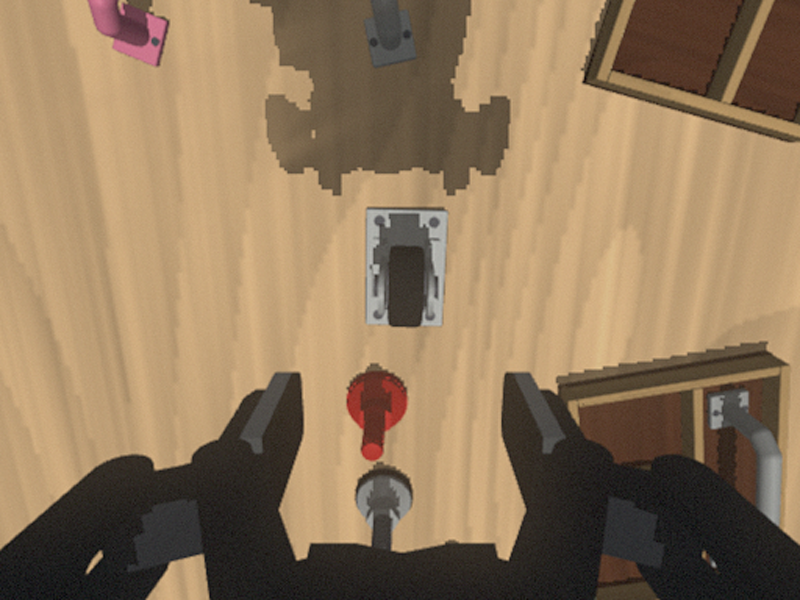

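```bash
python3 - <<'E'
from h import *
import pickle
p,im=pickle.load(open("w4.pkl","rb")); k=.64
c=np.array([back(p,(u*k,v*k),.004)[:2] for u,v in [(367,209),(448,210),(443,327),(366,325)]]); print(c.round(4), c.mean(0))
for i in range(4):
    d=c[(i+1)%4]-c[i]; print(np.hypot(*d).round(4),np.degrees(np.arctan2(d[1],d[0])).round(1))
print(back(p,(407*k,285*k),.055))
print(go([*c.mean(0),.029],90))
E
```

```text
[[ 0.4258  0.0285]
 [ 0.4728  0.028 ]
 [ 0.4718 -0.0445]
 [ 0.4239 -0.0433]] [ 0.44859513 -0.0078336 ]
0.047 -0.6
0.0725 -90.8
0.0479 178.6
0.0718 88.5
[ 0.44869464 -0.0027871   0.055     ]
(array([-0.006 ,  0.0048,  0.4668]), array([-0.    ,  0.    ,  0.0006]))
```

Call:
move_arm --series '[{"hand": 0.7, "tx": -0.006, "ty": 0.005, "tz": 0.13, "rx": 0, "ry": 0, "rz": 0.005}, {"hand": 0.7, "tx": -0.006, "ty": 0.005, "tz": 0.26, "rx": 0, "ry": 0, "rz": 0.005}, {"hand": 0.7, "tx": -0.006, "ty": 0.005, "tz": 0.37, "rx": 0, "ry": 0, "rz": 0.005}, {"hand": 0.7, "tx": -0.006, "ty": 0.005, "tz": 0.43, "rx": 0, "ry": 0, "rz": 0.005}, {"hand": 0.7, "tx": -0.006, "ty": 0.005, "tz": 0.465, "rx": 0, "ry": 0, "rz": 0.005}, {"hand": 0.7, "tx": -0.006, "ty": 0.005, "tz": 0.465, "rx": 0, "ry": 0, "rz": 0.005}, {"hand": 0, "tx": -0.006, "ty": 0.005, "tz": 0.465, "rx": 0, "ry": 0, "rz": 0.005}, {"hand": 0, "tx": -0.006, "ty": 0.005, "tz": 0.465, "rx": 0, "ry": 0, "rz": 0.005}, {"hand": 0, "tx": -0.006, "ty": 0.005, "tz": 0.465, "rx": 0, "ry": 0, "rz": 0.005}, {"hand": 0, "tx": -0.006, "ty": 0.005, "tz": 0.465, "rx": 0, "ry": 0, "rz": 0.005}, {"hand": 0, "tx": -0.006, "ty": 0.005, "tz": 0.465, "rx": 0, "ry": 0, "rz": 0.005}, {"hand": 0, "tx": -0.006, "ty": 0.005, "tz": 0.465, "rx": 0, "ry": 0, "rz": 0.005}]'

```text
t: 11.07
position: [0.4489, -0.0076, 0.0308]
orientation: [2.235, 2.205, 0.002]
ft_force: [0.7, -0.1, 6.8]
finger_gap: 0.0274
grasp_force: 41.2
```

```bash
python3 - <<'E'
from h import *
print(env.get_state()["joint_positions"].round(2),go([.6106,-.1973,.12],100.7))
E
```

```text
[-0.18  0.39 -0.65  0.53 -0.    1.4 ] (array([-0.6252,  0.548 , -0.2957]), array([ 0.0007,  0.0003, -0.0637]))
```

Call:
move_arm --series '[{"hand": 0, "tx": 0, "ty": 0, "tz": -0.06, "rx": 0, "ry": 0, "rz": 0}, {"hand": 0, "tx": 0, "ty": 0, "tz": -0.18, "rx": 0, "ry": 0, "rz": 0}, {"hand": 0, "tx": 0, "ty": 0, "tz": -0.296, "rx": 0, "ry": 0, "rz": 0}, {"hand": 0, "tx": -0.1, "ty": 0.09, "tz": -0.296, "rx": 0, "ry": 0, "rz": -0.015}, {"hand": 0, "tx": -0.2, "ty": 0.18, "tz": -0.296, "rx": 0, "ry": 0, "rz": -0.03}, {"hand": 0, "tx": -0.3, "ty": 0.27, "tz": -0.296, "rx": 0, "ry": 0, "rz": -0.045}, {"hand": 0, "tx": -0.4, "ty": 0.36, "tz": -0.296, "rx": 0, "ry": 0, "rz": -0.064}, {"hand": 0, "tx": -0.5, "ty": 0.44, "tz": -0.296, "rx": 0, "ry": 0, "rz": -0.064}, {"hand": 0, "tx": -0.59, "ty": 0.52, "tz": -0.296, "rx": 0, "ry": 0, "rz": -0.064}, {"hand": 0, "tx": -0.625, "ty": 0.548, "tz": -0.296, "rx": 0, "ry": 0, "rz": -0.064}, {"hand": 0, "tx": -0.625, "ty": 0.548, "tz": -0.296, "rx": 0, "ry": 0, "rz": -0.064}, {"hand": 0, "tx": -0.625, "ty": 0.548, "tz": -0.296, "rx": 0, "ry": 0, "rz": -0.064}]'

```text
t: 12.07
position: [0.6093, -0.1972, 0.118]
orientation: [-2.004, -2.418, 0.0]
ft_force: [-0.9, -0.1, -1.6]
finger_gap: 0.0271
grasp_force: 40.3
```

```bash
python3 - <<'E'
from h import *
print(go([.6106,-.1973,.0368],100.7),env.get_state()["ft_force"])
E
```

```text
(array([-0.0015,  0.0046,  0.2707]), array([-0.0004, -0.0003,  0.    ])) [-0.85187721 -0.06798955 -1.64518733]
```

Call:
move_arm --series '[{"hand": 0, "tx": 0, "ty": 0.005, "tz": 0.08, "rx": 0, "ry": 0, "rz": 0}, {"hand": 0, "tx": 0, "ty": 0.005, "tz": 0.15, "rx": 0, "ry": 0, "rz": 0}, {"hand": 0, "tx": 0, "ty": 0.005, "tz": 0.21, "rx": 0, "ry": 0, "rz": 0}, {"hand": 0, "tx": 0, "ty": 0.005, "tz": 0.25, "rx": 0, "ry": 0, "rz": 0}, {"hand": 0, "tx": 0, "ty": 0.005, "tz": 0.263, "rx": 0, "ry": 0, "rz": 0}, {"hand": 0, "tx": 0, "ty": 0.005, "tz": 0.271, "rx": 0, "ry": 0, "rz": 0}, {"hand": 0, "tx": 0, "ty": 0.005, "tz": 0.275, "rx": 0, "ry": 0, "rz": 0}, {"hand": 0, "tx": 0, "ty": 0.005, "tz": 0.275, "rx": 0, "ry": 0, "rz": 0}]'

```text
t: 12.73
position: [0.6117, -0.1967, 0.0372]
orientation: [2.002, 2.419, 0.001]
ft_force: [-0.2, -0.2, -2.1]
finger_gap: 0.027
grasp_force: 40.3
```

Call:
move_arm --series '[{"hand": 0, "tx": 0, "ty": 0, "tz": 0.005, "rx": 0, "ry": 0, "rz": 0}, {"hand": 0, "tx": 0, "ty": 0, "tz": 0.009, "rx": 0, "ry": 0, "rz": 0}, {"hand": 0, "tx": 0, "ty": 0, "tz": 0.009, "rx": 0, "ry": 0, "rz": 0}]'

```text
t: 12.98
position: [0.612, -0.1969, 0.0368]
orientation: [2.002, 2.418, 0.001]
ft_force: [-8.4, 3.8, 22.3]
finger_gap: 0.0274
grasp_force: 43.4
```

Call:
move_arm --series '[{"hand": 0, "tx": 0, "ty": 0, "tz": -0.005, "rx": 0, "ry": 0, "rz": 0}, {"hand": 0.5, "tx": 0, "ty": 0, "tz": -0.005, "rx": 0, "ry": 0, "rz": 0}, {"hand": 0.5, "tx": 0, "ty": 0, "tz": -0.005, "rx": 0, "ry": 0, "rz": 0}, {"hand": 0.5, "tx": 0, "ty": 0, "tz": -0.005, "rx": 0, "ry": 0, "rz": 0}, {"hand": 0.5, "tx": 0, "ty": 0, "tz": -0.06, "rx": 0, "ry": 0, "rz": 0}, {"hand": 0.5, "tx": 0, "ty": 0, "tz": -0.17, "rx": 0, "ry": 0, "rz": 0}, {"hand": 0.5, "tx": 0, "ty": 0, "tz": -0.3, "rx": 0, "ry": 0, "rz": 0}, {"hand": 0.5, "tx": 0, "ty": 0, "tz": -0.45, "rx": 0, "ry": 0, "rz": 0}, {"hand": 0.5, "tx": 0, "ty": 0, "tz": -0.45, "rx": 0, "ry": 0, "rz": 0}]'

```text
t: 13.73
position: [0.6147, -0.1983, 0.1763]
orientation: [1.997, 2.412, 0.004]
ft_force: [1.2, -1.3, 1.4]
finger_gap: 0.0431
grasp_force: 0.0
```

```bash
python3 look.py w5 castor_mid .046;python3 - <<'E'
from h import *
print(go([.432,-.168,.17],100.7))
E
```

```text
tcp [ 0.6147 -0.1983  0.1763] yaw 100.8 tilt [ 0.01  -0.004]
[(0.85, [394.0, 275.0], [0.6101, -0.196])]
(array([ 2.088e-01, -5.738e-01,  2.000e-04]), array([0.0013, 0.0009, 0.0003]))
```

Call:
move_arm --series '[{"hand": 0.5, "tx": 0.21, "ty": -0.574, "tz": 0, "rx": 0, "ry": 0, "rz": 0}, {"hand": 0.5, "tx": 0.21, "ty": -0.574, "tz": 0, "rx": 0, "ry": 0, "rz": 0}, {"hand": 0.5, "tx": 0.21, "ty": -0.574, "tz": 0, "rx": 0, "ry": 0, "rz": 0}, {"hand": 0.5, "tx": 0.21, "ty": -0.574, "tz": 0, "rx": 0, "ry": 0, "rz": 0}, {"hand": 0.5, "tx": 0.21, "ty": -0.574, "tz": 0, "rx": 0, "ry": 0, "rz": 0}, {"hand": 0.5, "tx": 0.21, "ty": -0.574, "tz": 0, "rx": 0, "ry": 0, "rz": 0}, {"hand": 0.5, "tx": 0.21, "ty": -0.574, "tz": 0, "rx": 0, "ry": 0, "rz": 0}, {"hand": 0.5, "tx": 0.21, "ty": -0.574, "tz": 0, "rx": 0, "ry": 0, "rz": 0}]'

```text
t: 14.5
position: [0.4307, -0.1671, 0.168]
orientation: [-2.004, -2.42, -0.0]
ft_force: [0.8, 0.7, -0.0]
finger_gap: 0.0426
grasp_force: 0.0
```

```bash
python3 look.py w6 foot_stud .042; python3 - <<'E'
import cv2,numpy as np
a=cv2.imread("pics/w5.png");b=cv2.imread("pics/w6.png")
cv2.imwrite("pics/w56.png",cv2.resize(np.hstack([a,b]),(800,300),interpolation=cv2.INTER_AREA))
E
```

```text
tcp [ 0.4307 -0.1671  0.168 ] yaw 100.7 tilt [-0.  0.]
[(0.92, [471.0, 410.0], [0.4827, -0.2329]), (0.84, [409.0, 288.0], [0.4336, -0.1682]), (0.82, [431.0, 148.0], [0.431, -0.0964])]
```

View pics/w56.png

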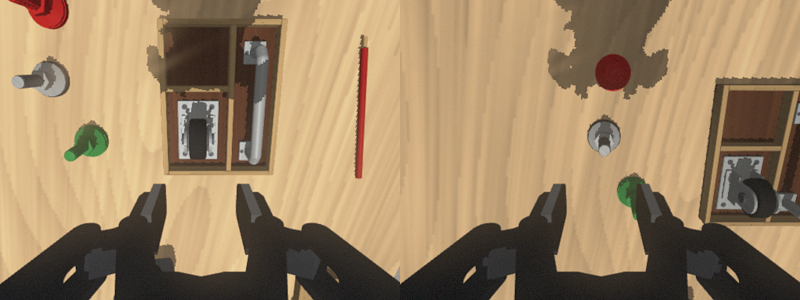

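```bash
python3 - <<'E'
from h import *
print(go([.4336,-.1682,.041],100.7))
E
```

```text
(array([-0.0051,  0.0079,  0.4234]), array([-0.0001, -0.0001,  0.0004]))
```

Call:
move_arm --series '[{"hand": 0.5, "tx": -0.005, "ty": 0.008, "tz": 0.13, "rx": 0, "ry": 0, "rz": 0}, {"hand": 0.5, "tx": -0.005, "ty": 0.008, "tz": 0.25, "rx": 0, "ry": 0, "rz": 0}, {"hand": 0.5, "tx": -0.005, "ty": 0.008, "tz": 0.34, "rx": 0, "ry": 0, "rz": 0}, {"hand": 0.5, "tx": -0.005, "ty": 0.008, "tz": 0.4, "rx": 0, "ry": 0, "rz": 0}, {"hand": 0.5, "tx": -0.005, "ty": 0.008, "tz": 0.423, "rx": 0, "ry": 0, "rz": 0}, {"hand": 0.5, "tx": -0.005, "ty": 0.008, "tz": 0.423, "rx": 0, "ry": 0, "rz": 0}, {"hand": 0, "tx": -0.005, "ty": 0.008, "tz": 0.423, "rx": 0, "ry": 0, "rz": 0}, {"hand": 0, "tx": -0.005, "ty": 0.008, "tz": 0.423, "rx": 0, "ry": 0, "rz": 0}, {"hand": 0, "tx": -0.005, "ty": 0.008, "tz": 0.423, "rx": 0, "ry": 0, "rz": 0}, {"hand": 0, "tx": -0.005, "ty": 0.008, "tz": 0.423, "rx": 0, "ry": 0, "rz": 0}, {"hand": 0, "tx": -0.005, "ty": 0.008, "tz": 0.423, "rx": 0, "ry": 0, "rz": 0}]'

```text
t: 15.52
position: [0.4341, -0.1685, 0.0428]
orientation: [2.002, 2.418, 0.001]
ft_force: [0.7, 0.5, 7.7]
finger_gap: 0.0105
grasp_force: 39.6
```

```bash
python3 - <<'E'
from h import *
print(go([.595,-.1147,.135],100.7))
E
```

```text
(array([ 0.0757,  0.5611, -0.3062]), array([0.0007, 0.0005, 0.0003]))
```

Call:
move_arm --series '[{"hand": 0, "tx": 0, "ty": 0, "tz": -0.06, "rx": 0, "ry": 0, "rz": 0}, {"hand": 0, "tx": 0, "ty": 0, "tz": -0.18, "rx": 0, "ry": 0, "rz": 0}, {"hand": 0, "tx": 0, "ty": 0, "tz": -0.306, "rx": 0, "ry": 0, "rz": 0}, {"hand": 0, "tx": 0.015, "ty": 0.13, "tz": -0.306, "rx": 0, "ry": 0, "rz": 0}, {"hand": 0, "tx": 0.03, "ty": 0.26, "tz": -0.306, "rx": 0, "ry": 0, "rz": 0}, {"hand": 0, "tx": 0.05, "ty": 0.38, "tz": -0.306, "rx": 0, "ry": 0, "rz": 0}, {"hand": 0, "tx": 0.065, "ty": 0.48, "tz": -0.306, "rx": 0, "ry": 0, "rz": 0}, {"hand": 0, "tx": 0.076, "ty": 0.561, "tz": -0.306, "rx": 0, "ry": 0, "rz": 0}, {"hand": 0, "tx": 0.076, "ty": 0.561, "tz": -0.306, "rx": 0, "ry": 0, "rz": 0}, {"hand": 0, "tx": 0.076, "ty": 0.561, "tz": -0.306, "rx": 0, "ry": 0, "rz": 0}]'

```text
t: 16.35
position: [0.5946, -0.1135, 0.1332]
orientation: [-2.002, -2.421, 0.0]
ft_force: [-1.0, 0.7, -1.8]
finger_gap: 0.0104
grasp_force: 39.6
```

```bash
python3 - <<'E'
from h import *
print(go([.595,-.1147,.0488],100.7))
E
```

```text
(array([-0.004 ,  0.0008,  0.2814]), array([-0.0001,  0.    ,  0.0008]))
```

Call:
move_arm --series '[{"hand": 0, "tx": -0.003, "ty": 0, "tz": 0.08, "rx": 0, "ry": 0, "rz": 0}, {"hand": 0, "tx": -0.003, "ty": 0, "tz": 0.16, "rx": 0, "ry": 0, "rz": 0}, {"hand": 0, "tx": -0.003, "ty": 0, "tz": 0.22, "rx": 0, "ry": 0, "rz": 0}, {"hand": 0, "tx": -0.003, "ty": 0, "tz": 0.26, "rx": 0, "ry": 0, "rz": 0}, {"hand": 0, "tx": -0.003, "ty": 0, "tz": 0.275, "rx": 0, "ry": 0, "rz": 0}, {"hand": 0, "tx": -0.003, "ty": 0, "tz": 0.284, "rx": 0, "ry": 0, "rz": 0}, {"hand": 0, "tx": -0.003, "ty": 0, "tz": 0.29, "rx": 0, "ry": 0, "rz": 0}, {"hand": 0, "tx": -0.003, "ty": 0, "tz": 0.29, "rx": 0, "ry": 0, "rz": 0}]'

```text
t: 17.02
position: [0.5926, -0.1152, 0.0489]
orientation: [-2.003, -2.419, 0.002]
ft_force: [-9.1, 2.0, 18.8]
finger_gap: 0.0101
grasp_force: 41.7
```

Call:
move_arm --series '[{"hand": 0, "tx": 0, "ty": 0, "tz": -0.005, "rx": 0, "ry": 0, "rz": 0}, {"hand": 0.45, "tx": 0, "ty": 0, "tz": -0.005, "rx": 0, "ry": 0, "rz": 0}, {"hand": 0.45, "tx": 0, "ty": 0, "tz": -0.005, "rx": 0, "ry": 0, "rz": 0}, {"hand": 0.45, "tx": 0, "ty": 0, "tz": -0.005, "rx": 0, "ry": 0, "rz": 0}, {"hand": 0.45, "tx": 0, "ty": 0, "tz": -0.06, "rx": 0, "ry": 0, "rz": 0}, {"hand": 0.45, "tx": 0, "ty": 0, "tz": -0.17, "rx": 0, "ry": 0, "rz": 0}, {"hand": 0.45, "tx": 0, "ty": 0, "tz": -0.3, "rx": 0, "ry": 0, "rz": 0}, {"hand": 0.5, "tx": 0, "ty": 0, "tz": -0.42, "rx": 0, "ry": 0, "rz": 0}, {"hand": 0.5, "tx": 0, "ty": 0, "tz": -0.42, "rx": 0, "ry": 0, "rz": 0}]'

```text
t: 17.77
position: [0.5978, -0.1162, 0.1798]
orientation: [1.997, 2.412, 0.006]
ft_force: [0.7, -0.2, 1.1]
finger_gap: 0.0426
grasp_force: 0.0
```

```bash
python3 look.py w7 foot_stud .048;python3 - <<'E'
from h import *
print(go([.433,.14,.17],104))
E
```

```text
tcp [ 0.5978 -0.1162  0.1798] yaw 100.8 tilt [ 0.01  -0.003]
[(0.68, [390.0, 277.0], [0.5912, -0.1154]), (0.65, [89.0, 182.0], [0.433, -0.0945]), (0.6, [174.0, 429.0], [0.4834, -0.2299])]
(array([ 0.9376, -0.3726,  0.0111]), array([ 0.001 ,  0.0006, -0.018 ]))
```

Call:
move_arm --series '[{"hand": 0.5, "tx": 0.94, "ty": -0.373, "tz": 0.01, "rx": 0, "ry": 0, "rz": -0.018}, {"hand": 0.5, "tx": 0.94, "ty": -0.373, "tz": 0.01, "rx": 0, "ry": 0, "rz": -0.018}, {"hand": 0.5, "tx": 0.94, "ty": -0.373, "tz": 0.01, "rx": 0, "ry": 0, "rz": -0.018}, {"hand": 0.5, "tx": 0.94, "ty": -0.373, "tz": 0.01, "rx": 0, "ry": 0, "rz": -0.018}, {"hand": 0.5, "tx": 0.94, "ty": -0.373, "tz": 0.01, "rx": 0, "ry": 0, "rz": -0.018}, {"hand": 0.5, "tx": 0.94, "ty": -0.373, "tz": 0.01, "rx": 0, "ry": 0, "rz": -0.018}, {"hand": 0.5, "tx": 0.94, "ty": -0.373, "tz": 0.01, "rx": 0, "ry": 0, "rz": -0.018}, {"hand": 0.5, "tx": 0.94, "ty": -0.373, "tz": 0.01, "rx": 0, "ry": 0, "rz": -0.018}, {"hand": 0.5, "tx": 0.94, "ty": -0.373, "tz": 0.01, "rx": 0, "ry": 0, "rz": -0.018}, {"hand": 0.5, "tx": 0.94, "ty": -0.373, "tz": 0.01, "rx": 0, "ry": 0, "rz": -0.018}]'

```text
t: 18.7
position: [0.4312, 0.1412, 0.1687]
orientation: [-1.932, -2.477, 0.002]
ft_force: [0.3, -0.1, 0.4]
finger_gap: 0.0425
grasp_force: 0.0
```

```bash
python3 look.py w8 handle_short_bar .042
```

```text
tcp [0.4312 0.1412 0.1687] yaw 104.1 tilt [-0.001 -0.001]
[(0.8, [186.0, 218.0], [0.315, 0.1478]), (0.57, [405.0, 275.0], [0.4305, 0.1462])]
```

View pics/w8.png

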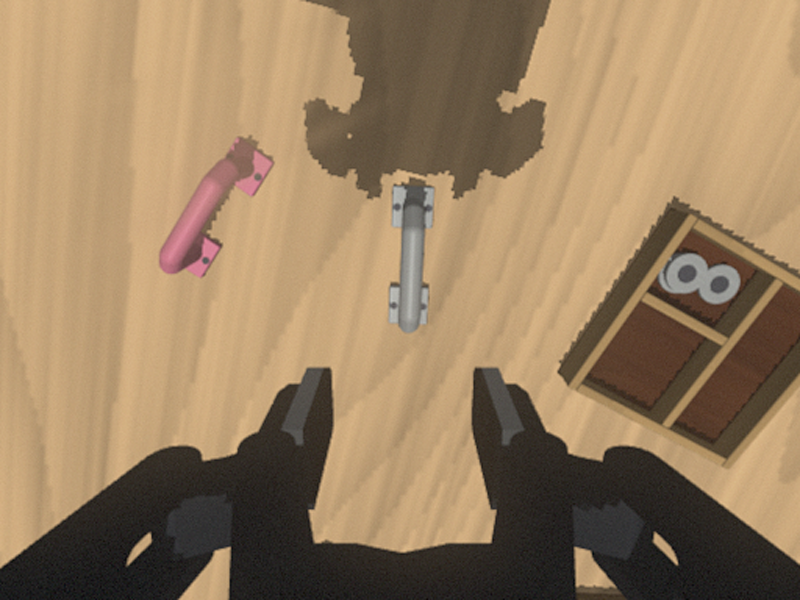

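```bash
python3 - <<'E'
from h import *
import pickle
p,im=pickle.load(open("w8.pkl","rb")); k=.64
for a,b,z in [((414,203),(409,331),.044),((413,184),(408.5,326),.005)]:
    A=back(p,(a[0]*k,a[1]*k),z);B=back(p,(b[0]*k,b[1]*k),z);d=(A-B)[:2];y=np.degrees(np.arctan2(d[1],d[0]));print((A+B)/2,np.hypot(*d),y)
m=(A+B)/2; print(go([m[0],m[1],.031],y))
E
```

```text
[0.43291072 0.15045598 0.044     ] 0.06856850294169589 102.25891783655258
[0.43383097 0.14773592 0.005     ] 0.08631650756177735 102.63195575472247
(array([0.0231, 0.0114, 0.4599]), array([-0.0001,  0.0001,  0.0073]))
```

Call:
move_arm --series '[{"hand": 0.5, "tx": 0.024, "ty": 0.01, "tz": 0.13, "rx": 0, "ry": 0, "rz": 0.008}, {"hand": 0.5, "tx": 0.024, "ty": 0.01, "tz": 0.26, "rx": 0, "ry": 0, "rz": 0.008}, {"hand": 0.5, "tx": 0.024, "ty": 0.01, "tz": 0.37, "rx": 0, "ry": 0, "rz": 0.008}, {"hand": 0.5, "tx": 0.024, "ty": 0.01, "tz": 0.43, "rx": 0, "ry": 0, "rz": 0.008}, {"hand": 0.5, "tx": 0.024, "ty": 0.01, "tz": 0.458, "rx": 0, "ry": 0, "rz": 0.008}, {"hand": 0.5, "tx": 0.024, "ty": 0.01, "tz": 0.458, "rx": 0, "ry": 0, "rz": 0.008}, {"hand": 0, "tx": 0.024, "ty": 0.01, "tz": 0.458, "rx": 0, "ry": 0, "rz": 0.008}, {"hand": 0, "tx": 0.024, "ty": 0.01, "tz": 0.458, "rx": 0, "ry": 0, "rz": 0.008}, {"hand": 0, "tx": 0.024, "ty": 0.01, "tz": 0.458, "rx": 0, "ry": 0, "rz": 0.008}, {"hand": 0, "tx": 0.024, "ty": 0.01, "tz": 0.458, "rx": 0, "ry": 0, "rz": 0.008}, {"hand": 0, "tx": 0.024, "ty": 0.01, "tz": 0.458, "rx": 0, "ry": 0, "rz": 0.008}]'

```text
t: 19.72
position: [0.4341, 0.1488, 0.0333]
orientation: [1.964, 2.449, 0.003]
ft_force: [-0.3, -2.3, 7.9]
finger_gap: 0.0105
grasp_force: 39.4
```

```bash
python3 - <<'E'
from h import *
print(go([.63,.12,.20],76))
E
```

```text
(array([-0.236 ,  0.6181, -0.5538]), array([0.0009, 0.    , 0.1475]))
```

Call:
move_arm --series '[{"hand": 0, "tx": 0, "ty": 0, "tz": -0.08, "rx": 0, "ry": 0, "rz": 0}, {"hand": 0, "tx": 0, "ty": 0, "tz": -0.2, "rx": 0, "ry": 0, "rz": 0}, {"hand": 0, "tx": 0, "ty": 0, "tz": -0.33, "rx": 0, "ry": 0, "rz": 0}, {"hand": 0, "tx": -0.03, "ty": 0.08, "tz": -0.45, "rx": 0, "ry": 0, "rz": 0.03}, {"hand": 0, "tx": -0.07, "ty": 0.18, "tz": -0.53, "rx": 0, "ry": 0, "rz": 0.06}, {"hand": 0, "tx": -0.12, "ty": 0.3, "tz": -0.553, "rx": 0, "ry": 0, "rz": 0.09}, {"hand": 0, "tx": -0.16, "ty": 0.42, "tz": -0.553, "rx": 0, "ry": 0, "rz": 0.12}, {"hand": 0, "tx": -0.2, "ty": 0.53, "tz": -0.553, "rx": 0, "ry": 0, "rz": 0.147}, {"hand": 0, "tx": -0.236, "ty": 0.618, "tz": -0.553, "rx": 0, "ry": 0, "rz": 0.147}, {"hand": 0, "tx": -0.236, "ty": 0.618, "tz": -0.553, "rx": 0, "ry": 0, "rz": 0.147}, {"hand": 0, "tx": -0.236, "ty": 0.618, "tz": -0.553, "rx": 0, "ry": 0, "rz": 0.147}]'

```text
t: 20.63
position: [0.6299, 0.1197, 0.1974]
orientation: [-2.474, -1.935, 0.0]
ft_force: [-0.4, 0.3, -1.2]
finger_gap: 0.0105
grasp_force: 39.6
```

```bash
python3 look.py w9 tray_small 0
```

```text
tcp [0.6299 0.1197 0.1974] yaw 76.1 tilt [-0.  0.]
[(0.79, [380.0, 221.0], [0.6211, 0.1445])]
```

View pics/w9.png

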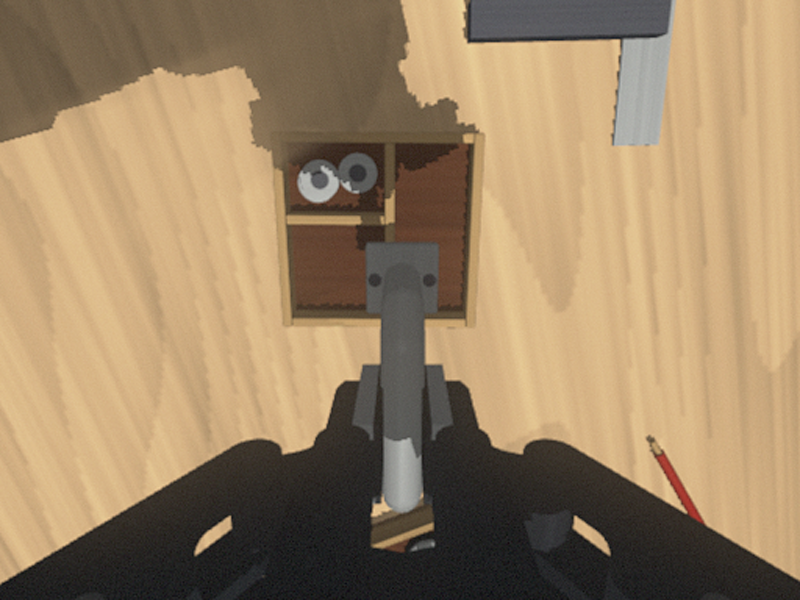

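```bash
python3 - <<'E'
from h import *
from place import bay
import pickle
p,im=pickle.load(open("w9.pkl","rb")); k=.64
c=np.array([back(p,(u*k,v*k),.022)[:2] for u,v in [(275,133),(484,133),(475,326),(285,325)]])
for i in range(4):
    d=c[(i+1)%4]-c[i]; print(np.hypot(*d).round(4),np.degrees(np.arctan2(d[1],d[0])).round(1))
T=c.mean(0); dx=c[1]-c[0]+c[2]-c[3]; yw=np.degrees(np.arctan2(dx[1],dx[0])); print(T,yw)
print("eye",bay(T,yw,-.026,-.024)); t=bay(T,yw,.033,0); print(t,go([*t,.0395],yw+90))
E
```

```text
0.1204 -13.9
0.1185 -104.0
0.1223 165.8
0.1178 75.0
[0.62048249 0.1397516 ] -14.07446887965575
eye [0.58942661 0.12279482]
[0.65249185 0.13172657] (array([0.0567, 0.0696, 0.528 ]), array([-0.0003,  0.    ,  0.0011]))
```

Call:
move_arm --series '[{"hand": 0, "tx": 0.057, "ty": 0.07, "tz": 0.1, "rx": 0, "ry": 0, "rz": 0}, {"hand": 0, "tx": 0.057, "ty": 0.07, "tz": 0.2, "rx": 0, "ry": 0, "rz": 0}, {"hand": 0, "tx": 0.057, "ty": 0.07, "tz": 0.3, "rx": 0, "ry": 0, "rz": 0}, {"hand": 0, "tx": 0.057, "ty": 0.07, "tz": 0.4, "rx": 0, "ry": 0, "rz": 0}, {"hand": 0, "tx": 0.057, "ty": 0.07, "tz": 0.46, "rx": 0, "ry": 0, "rz": 0}, {"hand": 0, "tx": 0.057, "ty": 0.07, "tz": 0.5, "rx": 0, "ry": 0, "rz": 0}, {"hand": 0, "tx": 0.057, "ty": 0.07, "tz": 0.522, "rx": 0, "ry": 0, "rz": 0}, {"hand": 0, "tx": 0.057, "ty": 0.07, "tz": 0.532, "rx": 0, "ry": 0, "rz": 0}, {"hand": 0, "tx": 0.057, "ty": 0.07, "tz": 0.534, "rx": 0, "ry": 0, "rz": 0}, {"hand": 0, "tx": 0.057, "ty": 0.07, "tz": 0.534, "rx": 0, "ry": 0, "rz": 0}]'

```text
t: 21.57
position: [0.6542, 0.1318, 0.0395]
orientation: [2.473, 1.936, 0.003]
ft_force: [-1.8, -0.3, 2.9]
finger_gap: 0.0106
grasp_force: 40.0
```

Call:
move_arm --series '[{"hand": 0.35, "tx": 0, "ty": 0, "tz": 0, "rx": 0, "ry": 0, "rz": 0}, {"hand": 0.35, "tx": 0, "ty": 0, "tz": 0, "rx": 0, "ry": 0, "rz": 0}, {"hand": 0.35, "tx": 0, "ty": 0, "tz": 0, "rx": 0, "ry": 0, "rz": 0}, {"hand": 0.35, "tx": 0, "ty": 0, "tz": 0, "rx": 0, "ry": 0, "rz": 0}, {"hand": 0.35, "tx": 0, "ty": 0, "tz": -0.05, "rx": 0, "ry": 0, "rz": 0}, {"hand": 0.35, "tx": 0, "ty": 0, "tz": -0.15, "rx": 0, "ry": 0, "rz": 0}, {"hand": 0.5, "tx": 0, "ty": 0, "tz": -0.28, "rx": 0, "ry": 0, "rz": 0}, {"hand": 0.5, "tx": 0, "ty": 0, "tz": -0.4, "rx": 0, "ry": 0, "rz": 0}, {"hand": 0.5, "tx": 0, "ty": 0, "tz": -0.48, "rx": 0, "ry": 0, "rz": 0}, {"hand": 0.5, "tx": 0, "ty": 0, "tz": -0.48, "rx": 0, "ry": 0, "rz": 0}]'

```text
t: 22.4
position: [0.6566, 0.1319, 0.1881]
orientation: [2.47, 1.933, 0.012]
ft_force: [0.7, 0.6, -0.2]
finger_gap: 0.0426
grasp_force: 0.0
```

```bash
python3 look.py w10 handle_short_bar .048;python3 - <<'E'
from h import *
print(go([.34,.275,.17],90))
E
```

```text
tcp [0.6566 0.1319 0.1881] yaw 76.1 tilt [0.009 0.001]
[(0.68, [389.0, 276.0], [0.651, 0.1343])]
(array([ 0.2121, -1.1321,  0.0402]), array([ 0.0007, -0.0002, -0.0773]))
```

Call:
move_arm --series '[{"hand": 0.5, "tx": 0.2, "ty": -1, "tz": 0.04, "rx": 0, "ry": 0, "rz": -0.077}, {"hand": 0.5, "tx": 0.2, "ty": -1, "tz": 0.04, "rx": 0, "ry": 0, "rz": -0.077}, {"hand": 0.5, "tx": 0.2, "ty": -1, "tz": 0.04, "rx": 0, "ry": 0, "rz": -0.077}, {"hand": 0.5, "tx": 0.2, "ty": -1, "tz": 0.04, "rx": 0, "ry": 0, "rz": -0.077}, {"hand": 0.5, "tx": 0.2, "ty": -1, "tz": 0.04, "rx": 0, "ry": 0, "rz": -0.077}, {"hand": 0.5, "tx": 0.2, "ty": -1, "tz": 0.04, "rx": 0, "ry": 0, "rz": -0.077}, {"hand": 0.5, "tx": 0.2, "ty": -1, "tz": 0.04, "rx": 0, "ry": 0, "rz": -0.077}, {"hand": 0.5, "tx": 0.2, "ty": -1, "tz": 0.04, "rx": 0, "ry": 0, "rz": -0.077}, {"hand": 0.5, "tx": 0.2, "ty": -1, "tz": 0.04, "rx": 0, "ry": 0, "rz": -0.077}, {"hand": 0.5, "tx": 0.2, "ty": -1, "tz": 0.04, "rx": 0, "ry": 0, "rz": -0.077}]'

```text
t: 23.33
position: [0.3764, 0.262, 0.1691]
orientation: [2.22, 2.222, -0.001]
ft_force: [0.3, 0.1, 0.1]
finger_gap: 0.0425
grasp_force: 0.0
```

```bash
python3 look.py w11 eye_ring .04; python3 - <<'E'
import cv2,numpy as np
a=cv2.imread("pics/w10.png");b=cv2.imread("pics/w11.png")
b=np.clip(b.astype(float)*1.5,0,255).astype(np.uint8)
cv2.imwrite("pics/w1011.png",np.vstack([cv2.resize(a,(266,200)),cv2.resize(b,(266,200))])) if 0 else cv2.imwrite("pics/w11b.png",b)
E
```

```text
tcp [0.3764 0.262  0.1691] yaw 90.0 tilt [-0.001 -0.001]
[(0.71, [315.0, 240.0], [0.3305, 0.2848])]
```

View pics/w11b.png

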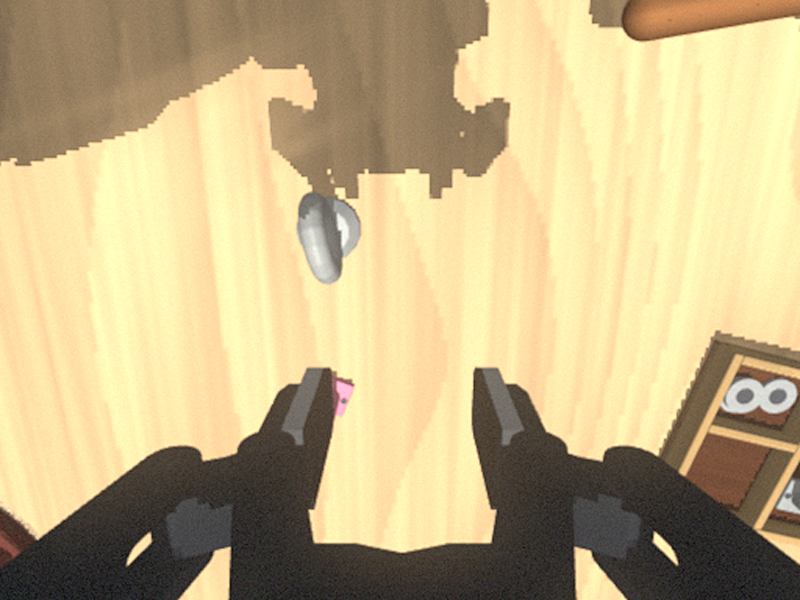

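```bash
python3 - <<'E'
from h import *
import pickle
p,im=pickle.load(open("w11.pkl","rb")); k=.64
A=back(p,(311*k,196*k),.036);B=back(p,(328*k,282*k),.036);d=(A-B)[:2];y=np.degrees(np.arctan2(d[1],d[0]));print((A+B)/2,np.hypot(*d),y)
print(go([.332,.288,.115],y)); print(proj(p,[.332,.288,0.013])/k,proj(p,[.332,.288,0.057])/k)
E
```

```text
[0.33220241 0.28404479 0.036     ] 0.04646750063340326 98.48729666404276
(array([ 0.0877, -0.1531,  0.1811]), array([ 0.    ,  0.0001, -0.0476]))
[325.24943152 225.45870694] [312.29352961 240.31887548]
```

Call:
move_arm --series '[{"hand": 0.5, "tx": 0.078, "ty": -0.147, "tz": 0.1, "rx": 0, "ry": 0, "rz": -0.047}, {"hand": 0.5, "tx": 0.078, "ty": -0.147, "tz": 0.1, "rx": 0, "ry": 0, "rz": -0.047}, {"hand": 0.5, "tx": 0.078, "ty": -0.147, "tz": 0.1, "rx": 0, "ry": 0, "rz": -0.047}, {"hand": 0.5, "tx": 0.078, "ty": -0.147, "tz": 0.1, "rx": 0, "ry": 0, "rz": -0.047}]'

```text
t: 23.77
position: [0.3334, 0.285, 0.1393]
orientation: [2.053, 2.377, -0.001]
ft_force: [0.7, 0.3, -0.3]
finger_gap: 0.0428
grasp_force: 0.0
```

```bash
python3 look.py w12 eye_ring .04; python3 - <<'E'
import cv2
b=cv2.imread("pics/w12.png"); cv2.imwrite("pics/w12c.png",b[130:430,200:600])
E
```

```text
tcp [0.3334 0.285  0.1393] yaw 98.4 tilt [-0.    -0.001]
[(0.78, [399.0, 302.0], [0.3314, 0.2834])]
```

View pics/w12c.png

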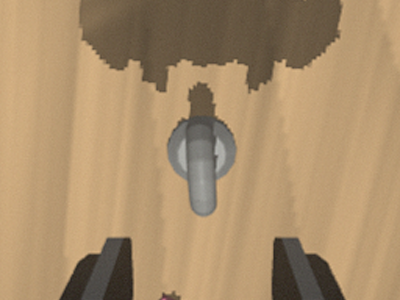

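Call:
move_arm --newtons 50 --series '[{"hand": 0.5, "tx": -0.003, "ty": -0.003, "tz": 0.12, "rx": 0, "ry": 0, "rz": 0}, {"hand": 0.5, "tx": -0.003, "ty": -0.003, "tz": 0.23, "rx": 0, "ry": 0, "rz": 0}, {"hand": 0.5, "tx": -0.003, "ty": -0.003, "tz": 0.31, "rx": 0, "ry": 0, "rz": 0}, {"hand": 0.5, "tx": -0.003, "ty": -0.003, "tz": 0.35, "rx": 0, "ry": 0, "rz": 0}, {"hand": 0.5, "tx": -0.003, "ty": -0.003, "tz": 0.355, "rx": 0, "ry": 0, "rz": 0}, {"hand": 0.5, "tx": -0.003, "ty": -0.003, "tz": 0.355, "rx": 0, "ry": 0, "rz": 0}, {"hand": 0, "tx": -0.003, "ty": -0.003, "tz": 0.355, "rx": 0, "ry": 0, "rz": 0}, {"hand": 0, "tx": -0.003, "ty": -0.003, "tz": 0.355, "rx": 0, "ry": 0, "rz": 0}, {"hand": 0, "tx": -0.003, "ty": -0.003, "tz": 0.355, "rx": 0, "ry": 0, "rz": 0}, {"hand": 0, "tx": -0.003, "ty": -0.003, "tz": 0.355, "rx": 0, "ry": 0, "rz": 0}, {"hand": 0, "tx": -0.003, "ty": -0.003, "tz": 0.355, "rx": 0, "ry": 0, "rz": 0}]'

```text
t: 24.78
position: [0.3332, 0.285, 0.0343]
orientation: [2.052, 2.378, 0.004]
ft_force: [-0.2, 0.2, 7.5]
finger_gap: 0.012
grasp_force: 49.1
```

```bash
python3 - <<'E'
from h import *
print(go([.5894,.1228,.13],76))
E
```

```text
(array([-0.6595,  0.7667, -0.3176]), array([ 0.0008, -0.0005,  0.1245]))
```

Call:
move_arm --series '[{"hand": 0, "tx": 0, "ty": 0, "tz": -0.06, "rx": 0, "ry": 0, "rz": 0}, {"hand": 0, "tx": 0, "ty": 0, "tz": -0.18, "rx": 0, "ry": 0, "rz": 0}, {"hand": 0, "tx": 0, "ty": 0, "tz": -0.318, "rx": 0, "ry": 0, "rz": 0}, {"hand": 0, "tx": -0.08, "ty": 0.1, "tz": -0.318, "rx": 0, "ry": 0, "rz": 0.02}, {"hand": 0, "tx": -0.17, "ty": 0.2, "tz": -0.318, "rx": 0, "ry": 0, "rz": 0.04}, {"hand": 0, "tx": -0.26, "ty": 0.3, "tz": -0.318, "rx": 0, "ry": 0, "rz": 0.06}, {"hand": 0, "tx": -0.34, "ty": 0.4, "tz": -0.318, "rx": 0, "ry": 0, "rz": 0.08}, {"hand": 0, "tx": -0.43, "ty": 0.5, "tz": -0.318, "rx": 0, "ry": 0, "rz": 0.1}, {"hand": 0, "tx": -0.52, "ty": 0.6, "tz": -0.318, "rx": 0, "ry": 0, "rz": 0.124}, {"hand": 0, "tx": -0.6, "ty": 0.7, "tz": -0.318, "rx": 0, "ry": 0, "rz": 0.124}, {"hand": 0, "tx": -0.66, "ty": 0.767, "tz": -0.318, "rx": 0, "ry": 0, "rz": 0.124}, {"hand": 0, "tx": -0.66, "ty": 0.767, "tz": -0.318, "rx": 0, "ry": 0, "rz": 0.124}]'

```text
t: 25.78
position: [0.5932, 0.1188, 0.1287]
orientation: [2.475, 1.93, 0.003]
ft_force: [-0.7, 0.1, -2.3]
finger_gap: 0.0114
grasp_force: 49.4
```

```bash
python3 - <<'E'
from h import *
print(go([.5894,.1228,.0403],76))
E
```

```text
(array([ 0.01  , -0.0165,  0.2947]), array([ 0.0012,  0.    , -0.0007]))
```

Call:
move_arm --series '[{"hand": 0, "tx": 0.01, "ty": -0.012, "tz": 0.08, "rx": 0, "ry": 0, "rz": 0}, {"hand": 0, "tx": 0.01, "ty": -0.012, "tz": 0.16, "rx": 0, "ry": 0, "rz": 0}, {"hand": 0, "tx": 0.01, "ty": -0.012, "tz": 0.23, "rx": 0, "ry": 0, "rz": 0}, {"hand": 0, "tx": 0.01, "ty": -0.012, "tz": 0.27, "rx": 0, "ry": 0, "rz": 0}, {"hand": 0, "tx": 0.01, "ty": -0.012, "tz": 0.288, "rx": 0, "ry": 0, "rz": 0}, {"hand": 0, "tx": 0.01, "ty": -0.012, "tz": 0.296, "rx": 0, "ry": 0, "rz": 0}, {"hand": 0, "tx": 0.01, "ty": -0.012, "tz": 0.301, "rx": 0, "ry": 0, "rz": 0}, {"hand": 0, "tx": 0.01, "ty": -0.012, "tz": 0.301, "rx": 0, "ry": 0, "rz": 0}]'

```text
t: 26.45
position: [0.5852, 0.1262, 0.0406]
orientation: [-2.473, -1.937, 0.0]
ft_force: [-8.6, -1.2, 17.6]
finger_gap: 0.0118
grasp_force: 51.9
```

Call:
move_arm --series '[{"hand": 0, "tx": 0, "ty": 0, "tz": -0.005, "rx": 0, "ry": 0, "rz": 0}, {"hand": 0.4, "tx": 0, "ty": 0, "tz": -0.005, "rx": 0, "ry": 0, "rz": 0}, {"hand": 0.4, "tx": 0, "ty": 0, "tz": -0.005, "rx": 0, "ry": 0, "rz": 0}, {"hand": 0.4, "tx": 0, "ty": 0, "tz": -0.005, "rx": 0, "ry": 0, "rz": 0}, {"hand": 0.4, "tx": 0, "ty": 0, "tz": -0.06, "rx": 0, "ry": 0, "rz": 0}, {"hand": 0.4, "tx": 0, "ty": 0, "tz": -0.17, "rx": 0, "ry": 0, "rz": 0}, {"hand": 0.4, "tx": 0, "ty": 0, "tz": -0.3, "rx": 0, "ry": 0, "rz": 0}, {"hand": 0.5, "tx": 0.1, "ty": -0.15, "tz": -0.45, "rx": 0, "ry": 0, "rz": 0}, {"hand": 0.5, "tx": 0.2, "ty": -0.3, "tz": -0.6, "rx": 0, "ry": 0, "rz": 0}, {"hand": 0.5, "tx": 0.2, "ty": -0.4, "tz": -0.7, "rx": 0, "ry": 0, "rz": 0}, {"hand": 0.5, "tx": 0.2, "ty": -0.5, "tz": -0.8, "rx": 0, "ry": 0, "rz": 0}, {"hand": 0.5, "tx": 0.2, "ty": -0.5, "tz": -0.8, "rx": 0, "ry": 0, "rz": 0}]'

```text
t: 27.45
position: [0.4624, 0.2165, 0.2697]
orientation: [-2.474, -1.937, -0.0]
ft_force: [0.7, 0.4, 0.2]
finger_gap: 0.0429
grasp_force: 0.0
```

```bash
python3 - <<'E'
from h import *
from place import bay
im=vision.snapshot("scene");p=vision.camera_params("scene")
cv2.imwrite("pics/fin.png",cv2.resize(im[150:320,110:340,::-1],(800,591),interpolation=cv2.INTER_CUBIC))
L=(np.array([.6298,-.159]),10.7);S=(np.array([.6205,.1398]),-14.1)
for n,z,(T,y),b in [("handle_long_bar",.048,L,(.038,0)),("castor_mid",.046,L,(-.026,-.034)),("foot_stud",.048,L,(-.026,.05)),("handle_short_bar",.048,S,(.033,0)),("eye_ring",.046,S,(-.026,-.024))]:
    t=bay(T,y,*b); print(n,t.round(3),[(round(d["score"],2),back(p,np.array(d["location"])*[512,384],z)[:2].round(3).tolist()) for d in spot_point("scene",n)[:4]])
for n in ["brush_mid","tape_mid"]: print(n,[back(p,np.array(d["location"])*[512,384],.033)[:2].round(3) for d in spot_point("scene",n)[:1]])
E
```

```text
handle_long_bar [ 0.667 -0.152] [(0.94, [0.668, -0.157])]
castor_mid [ 0.611 -0.197] [(0.62, [0.615, -0.203])]
foot_stud [ 0.595 -0.115] [(0.76, [0.496, -0.23]), (0.71, [0.593, 0.126]), (0.64, [0.587, -0.12]), (0.47, [0.435, -0.099])]
handle_short_bar [0.653 0.132] [(0.74, [0.656, 0.137]), (0.65, [0.322, 0.153]), (0.33, [0.583, 0.129])]
eye_ring [0.589 0.123] [(0.82, [0.584, 0.127])]
brush_mid []
tape_mid [array([ 0.654, -0.14 ])]
```

View pics/fin.png

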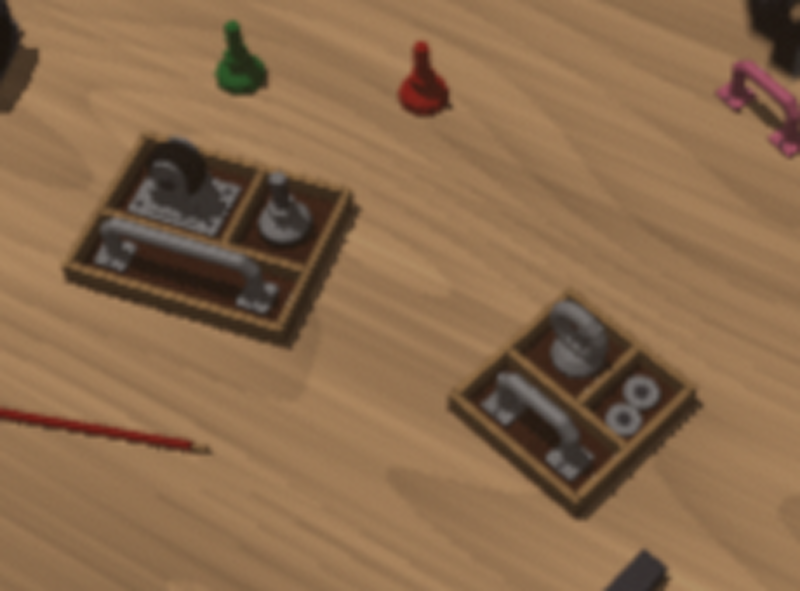

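All five fittings stand upright in the correct bays, each measured within about 9 mm of its bay centre. The green, red and pink look-alikes are still in place.

```bash
python3 -c "
from rig import env
print(env.sign_off())"
```

```text
the job is handed in; nothing more can be done
None
```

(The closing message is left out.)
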